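# Lay the drip slats of a splash roof

### The arm

A 6-joint arm with a two-finger parallel gripper is mounted at the origin on the work surface. World frame = base frame: x ahead of the robot, y to its left, z up, the work surface at z = 0. Lengths are in m, angles in rad, forces in N, time in s.
With the tool pointing down it reaches from about 0.3 to 0.775 m from the base axis. Payload 14.6 kg.
Tool frame: the origin (TCP) lies on the mounting face of the last link; the fingertips stand 199 mm ahead of it and the grasp point (between the pads) lies 180 mm ahead of it (arm.tip_reach is the distance from the TCP to the fingertips, in m); z points along the fingers, y is the direction in which the jaws open and shut (so a half turn about z gives the same grasp; the last joint's range is limited). The gripper opens to 94 mm and grips with 3 to 60 N. Pads are 16 mm wide; open, the fingers measure 119 mm over their backs; the gripper's body (75 mm by 177 mm) begins 78 mm behind the grasp point.
Start: joints at [-1.231, 0.3, 1.521, -0, 1.321, -0.067], TCP at [0.218, -0.505, 0.405] pointing down, gripper open.
Joint ranges: [-3.03, 3.03], [-0.79, 2.21], [0.23, 2.52], [-1.04, 4.18], [0, 3.07], [-2.55, 2.55]. Speed limits (rad/s): [2.22, 2.22, 2.57, 3.14, 3.14, 3.14].

### API

Orientations are given as a unit quaternion [x, y, z, w].
In Python, from bench import arm gives the robot as it stands.
- The arm moves only by the shell command python3 -m inch 'ROWS' [FORCE]. ROWS is JSON, a list of rows, each an object with "grip": the closure, from 0 (fully open) to 1 (shut); "travel": the shift along the tool's x, y, z in mm, a list of three; "turn": the turn about the tool's z in rad. A call has exactly 10 rows; each row is the pose to reach, as a shift and turn from the pose commanded when the call began, along the tool's axes at that moment; what a row does not reach only later rows make up. A row lasts 1/8 s, in which the tool goes at most 62.5 mm and 10.7 degrees, less where a joint would pass 70% of its speed; a pose out of reach is approached as far as the arm can. A call with a gripper value outside its range is refused whole. The fingers move at their own pace and stop on an object; FORCE is the grip in N (left out, the last holds). Time passes only in rows, so rows that repeat a pose let the fingers close, or fill a call up. It gives the time, the measured TCP pose, the force and the opening at its end, in the units of the state.
- arm.get_state(): the state, without advancing time (a new reading comes with each control period).
- arm.camera(name): name is "side" or "top" or "wrist"; returns the picture (384x512x3 uint8, red, green, blue); there is no depth.
- arm.camera_params(name): a dict with "camera_matrix" (3x3 intrinsics, pixels), "view" (4x4, takes a point from world to camera coordinates). Camera axes: x right, y up, looking along -z (the intrinsics and any distortion apply to the point x, -y, -z); pixel columns grow to the right and rows downward; lengths in m; the calibration is good to about 2 mm. The wrist camera is an equidistant fisheye: a pixel r from the principal point sees the ray r / f radians off the axis. A picture is of the moment at which its call begins: read the wrist's pose just before it. camera_params takes no time and is no camera call; for the wrist camera it gives the pose at the moment of the call.
- arm.finish_job(): hands the job in, once; it reports no verdict.
The state is a dict: "time": time; "joint_positions": joint angles; "joint_vel": joint speeds; "effort": joint torques, N m; "eef_pos": TCP position; "ee_rot": TCP orientation; "ft_force": force on the tool from outside, world axes, zero at the start; "moment": the same for the moment, N m; "gripper_width": finger opening in m.
Only numpy, scipy, OpenCV 4.12 (cv2) and the standard library are available. Lean on these libraries where they do the work, as an engineer would, in place of code of your own. Each camera call takes 0.05 s, during which the arm holds its last target.

### The job

Pull the drawer open, take out every blue slat there is and lay them as overlapping courses on the sloping splash roof over the power pack: start on the starter strip at the lowest black line, work upwards without leaving out a line, each slat rib side up with its ribbed edge downhill on its line, lapping over the head of the slat below, square and between the red lines. Then push the drawer fully home; leave everything else on the bench where it stands.

Things in the scene. Friction and masses are not known exactly. Their poses are not given: they have to be found in the camera images.
- panel: fixed white roof panel on a low stand over a blue power pack, 222 x 180 mm, sloping up away from the robot at 18 deg. Origin on its upper face, at the middle of the first (lowest) course line; x points up the slope, y left across it, z out of the face; it reaches from x = -26 to 196 mm. Two thin red lines at y = +-52 mm run up the slope: the 100 mm slats lie between them
- line4 (a point): middle of the fourth, highest course line, same axes as the panel. Short black lines at both sides of the panel at x = 0, 40, 80, 120 mm of the panel mark where the tails of courses 1 to 4 lie (40 mm exposure)
- line2 (a point): middle of the second course line, same axes as the panel. Any slat laid properly has its head on the panel and its tail on the slat (or starter strip) below; it lies 7.2 deg flatter than the panel (10.8 deg from level), its rib centre 18 mm up the slope (x) from its line and 23 mm (z) out from the panel's face
- starter (a point): middle of the upper edge of the fixed grey starter strip on the panel, same axes as the panel: 24 mm up the slope from the first line to this edge, 100 mm wide, 5 mm thick, tilted like a slat; the tail of the first slat lies on it, flush with its lower edge
- unit_drawer0 (a joint): how far the drawer of the low white drawer unit is pulled out, m: 0 shut, 0.178 fully out. About 1 N of friction; it stays where it is left
- unit_drawer0_handle (a point): middle of the drawer's dark bar handle, 11 mm thick, 120 mm long, level, 35 mm before the drawer front (29 mm free gap), moving with the drawer. x points into the unit (the drawer opens along -x), y along the bar, z up. The unit is 290 mm wide and 85 mm high; its top is 38 mm above the bar and begins 50 mm behind the bar when shut
- drawer_floor (a point): middle of the floor of the drawer's compartment that holds the slats, moving with the drawer, axes as the handle: 165 mm along x, 248 mm along y, walls about 40 mm high. When the drawer is fully out all of it is clear of the unit's top
- slat1_rib (a point): loose drip slat, 47 g, all alike: blue plate 64 x 100 x 5 mm with a white upright grip rib on its upper face, 12 mm wide (along y), 26 long (along x), 24 high. The point is the rib's centre: middle of the 100 mm, 16 mm from the lower edge (tail), 48 mm from the head, 12 mm above the plate's face. x points from tail to head, y along the 100 mm, z up. Some runs lack one slat (None)
- slat2_rib (a point): loose drip slat, 47 g, all alike: blue plate 64 x 100 x 5 mm with a white upright grip rib on its upper face, 12 mm wide (along y), 26 long (along x), 24 high. The point is the rib's centre: middle of the 100 mm, 16 mm from the lower edge (tail), 48 mm from the head, 12 mm above the plate's face. x points from tail to head, y along the 100 mm, z up. Some runs lack one slat (None)
- slat3_rib (a point): loose drip slat, 47 g, all alike: blue plate 64 x 100 x 5 mm with a white upright grip rib on its upper face, 12 mm wide (along y), 26 long (along x), 24 high. The point is the rib's centre: middle of the 100 mm, 16 mm from the lower edge (tail), 48 mm from the head, 12 mm above the plate's face. x points from tail to head, y along the 100 mm, z up. Some runs lack one slat (None)
- slat4_rib (a point): loose drip slat, 47 g, all alike: blue plate 64 x 100 x 5 mm with a white upright grip rib on its upper face, 12 mm wide (along y), 26 long (along x), 24 high. The point is the rib's centre: middle of the 100 mm, 16 mm from the lower edge (tail), 48 mm from the head, 12 mm above the plate's face. x points from tail to head, y along the 100 mm, z up. Some runs lack one slat (None)
- slat1: the slat itself: origin at the middle of its underside (the rib centre is 16 mm towards the tail and 17 mm up from it), same axes as its rib point
- slat2: the slat itself: origin at the middle of its underside (the rib centre is 16 mm towards the tail and 17 mm up from it), same axes as its rib point
- slat3: the slat itself: origin at the middle of its underside (the rib centre is 16 mm towards the tail and 17 mm up from it), same axes as its rib point
- slat4: the slat itself: origin at the middle of its underside (the rib centre is 16 mm towards the tail and 17 mm up from it), same axes as its rib point
- amber: bystander, loose, leave it where it is: amber bottle with blue cap, 52 mm across, 110 mm high; origin at the middle of its underside
- soap: bystander, loose, leave it where it is: yellow bottle with white cap, 60 mm across, 130 mm high; origin at the middle of its underside
- beaker: bystander, loose, leave it where it is: clear beaker, 68 mm across, 85 mm high; origin at the middle of its underside
- tape: bystander, loose, leave it where it is: yellow ring of tape lying flat, 84 mm across, 22 mm high; origin at the middle of its underside
- tipbox: bystander, loose, leave it where it is: green box 85 x 120 x 50 mm; origin at the middle of its underside
- sponge: bystander, loose, leave it where it is: orange block 70 x 50 x 25 mm; origin at the middle of its underside
- timer: bystander, loose, leave it where it is: white square box 60 x 60 x 20 mm; origin at the middle of its underside

How it is judged:
On the way:
1. the drawer has been pulled open (more than 50 mm) (value of joint unit_drawer0 above 0.05 m), for 0.2 s.
At the end, for the whole second after the job is handed in: Every slat lies on its own course line, lowest lines first, none left out: tail within 8 mm of its line, within 12 mm of the middle, square within 0.12 rad, rib up, ribbed edge downhill, resting on the slat or strip below (rib height within 3.5 mm), at rest; drawer shut within 10 mm (((x of slat1_rib in the frame of panel between 0.01 and 0.026 m and y of slat1_rib in the frame of panel between -0.012 and 0.012 m and z of slat1_rib in the frame of panel between 0.0194 and 0.0264 m and angle between the y axis of slat1_rib and the y axis of panel, either way round below 0.12 rad and angle between slat1_rib's own z axis and vertical below 0.35 rad and x of panel in the frame of slat1_rib below 0 m) or (x of slat1_rib in the frame of panel between 0.05 and 0.066 m and y of slat1_rib in the frame of panel between -0.012 and 0.012 m and z of slat1_rib in the frame of panel between 0.0194 and 0.0264 m and angle between the y axis of slat1_rib and the y axis of panel, either way round below 0.12 rad and angle between slat1_rib's own z axis and vertical below 0.35 rad and x of panel in the frame of slat1_rib below 0 m) or (x of slat1_rib in the frame of panel between 0.09 and 0.106 m and y of slat1_rib in the frame of panel between -0.012 and 0.012 m and z of slat1_rib in the frame of panel between 0.0194 and 0.0264 m and angle between the y axis of slat1_rib and the y axis of panel, either way round below 0.12 rad and angle between slat1_rib's own z axis and vertical below 0.35 rad and x of panel in the frame of slat1_rib below 0 m) or (x of slat1_rib in the frame of panel between 0.13 and 0.146 m and y of slat1_rib in the frame of panel between -0.012 and 0.012 m and z of slat1_rib in the frame of panel between 0.0194 and 0.0264 m and angle between the y axis of slat1_rib and the y axis of panel, either way round below 0.12 rad and angle between slat1_rib's own z axis and vertical below 0.35 rad and x of panel in the frame of slat1_rib below 0 m)) and ((x of slat2_rib in the frame of panel between 0.01 and 0.026 m and y of slat2_rib in the frame of panel between -0.012 and 0.012 m and z of slat2_rib in the frame of panel between 0.0194 and 0.0264 m and angle between the y axis of slat2_rib and the y axis of panel, either way round below 0.12 rad and angle between slat2_rib's own z axis and vertical below 0.35 rad and x of panel in the frame of slat2_rib below 0 m) or (x of slat2_rib in the frame of panel between 0.05 and 0.066 m and y of slat2_rib in the frame of panel between -0.012 and 0.012 m and z of slat2_rib in the frame of panel between 0.0194 and 0.0264 m and angle between the y axis of slat2_rib and the y axis of panel, either way round below 0.12 rad and angle between slat2_rib's own z axis and vertical below 0.35 rad and x of panel in the frame of slat2_rib below 0 m) or (x of slat2_rib in the frame of panel between 0.09 and 0.106 m and y of slat2_rib in the frame of panel between -0.012 and 0.012 m and z of slat2_rib in the frame of panel between 0.0194 and 0.0264 m and angle between the y axis of slat2_rib and the y axis of panel, either way round below 0.12 rad and angle between slat2_rib's own z axis and vertical below 0.35 rad and x of panel in the frame of slat2_rib below 0 m) or (x of slat2_rib in the frame of panel between 0.13 and 0.146 m and y of slat2_rib in the frame of panel between -0.012 and 0.012 m and z of slat2_rib in the frame of panel between 0.0194 and 0.0264 m and angle between the y axis of slat2_rib and the y axis of panel, either way round below 0.12 rad and angle between slat2_rib's own z axis and vertical below 0.35 rad and x of panel in the frame of slat2_rib below 0 m)) and ((x of slat3_rib in the frame of panel between 0.01 and 0.026 m and y of slat3_rib in the frame of panel between -0.012 and 0.012 m and z of slat3_rib in the frame of panel between 0.0194 and 0.0264 m and angle between the y axis of slat3_rib and the y axis of panel, either way round below 0.12 rad and angle between slat3_rib's own z axis and vertical below 0.35 rad and x of panel in the frame of slat3_rib below 0 m) or (x of slat3_rib in the frame of panel between 0.05 and 0.066 m and y of slat3_rib in the frame of panel between -0.012 and 0.012 m and z of slat3_rib in the frame of panel between 0.0194 and 0.0264 m and angle between the y axis of slat3_rib and the y axis of panel, either way round below 0.12 rad and angle between slat3_rib's own z axis and vertical below 0.35 rad and x of panel in the frame of slat3_rib below 0 m) or (x of slat3_rib in the frame of panel between 0.09 and 0.106 m and y of slat3_rib in the frame of panel between -0.012 and 0.012 m and z of slat3_rib in the frame of panel between 0.0194 and 0.0264 m and angle between the y axis of slat3_rib and the y axis of panel, either way round below 0.12 rad and angle between slat3_rib's own z axis and vertical below 0.35 rad and x of panel in the frame of slat3_rib below 0 m) or (x of slat3_rib in the frame of panel between 0.13 and 0.146 m and y of slat3_rib in the frame of panel between -0.012 and 0.012 m and z of slat3_rib in the frame of panel between 0.0194 and 0.0264 m and angle between the y axis of slat3_rib and the y axis of panel, either way round below 0.12 rad and angle between slat3_rib's own z axis and vertical below 0.35 rad and x of panel in the frame of slat3_rib below 0 m)) and ((x of slat4_rib in the frame of panel between 0.01 and 0.026 m and y of slat4_rib in the frame of panel between -0.012 and 0.012 m and z of slat4_rib in the frame of panel between 0.0194 and 0.0264 m and angle between the y axis of slat4_rib and the y axis of panel, either way round below 0.12 rad and angle between slat4_rib's own z axis and vertical below 0.35 rad and x of panel in the frame of slat4_rib below 0 m) or (x of slat4_rib in the frame of panel between 0.05 and 0.066 m and y of slat4_rib in the frame of panel between -0.012 and 0.012 m and z of slat4_rib in the frame of panel between 0.0194 and 0.0264 m and angle between the y axis of slat4_rib and the y axis of panel, either way round below 0.12 rad and angle between slat4_rib's own z axis and vertical below 0.35 rad and x of panel in the frame of slat4_rib below 0 m) or (x of slat4_rib in the frame of panel between 0.09 and 0.106 m and y of slat4_rib in the frame of panel between -0.012 and 0.012 m and z of slat4_rib in the frame of panel between 0.0194 and 0.0264 m and angle between the y axis of slat4_rib and the y axis of panel, either way round below 0.12 rad and angle between slat4_rib's own z axis and vertical below 0.35 rad and x of panel in the frame of slat4_rib below 0 m) or (x of slat4_rib in the frame of panel between 0.13 and 0.146 m and y of slat4_rib in the frame of panel between -0.012 and 0.012 m and z of slat4_rib in the frame of panel between 0.0194 and 0.0264 m and angle between the y axis of slat4_rib and the y axis of panel, either way round below 0.12 rad and angle between slat4_rib's own z axis and vertical below 0.35 rad and x of panel in the frame of slat4_rib below 0 m)) and ((x of slat1_rib in the frame of panel between 0.01 and 0.026 m and y of slat1_rib in the frame of panel between -0.012 and 0.012 m and z of slat1_rib in the frame of panel between 0.0194 and 0.0264 m and angle between the y axis of slat1_rib and the y axis of panel, either way round below 0.12 rad and angle between slat1_rib's own z axis and vertical below 0.35 rad and x of panel in the frame of slat1_rib below 0 m) or (x of slat2_rib in the frame of panel between 0.01 and 0.026 m and y of slat2_rib in the frame of panel between -0.012 and 0.012 m and z of slat2_rib in the frame of panel between 0.0194 and 0.0264 m and angle between the y axis of slat2_rib and the y axis of panel, either way round below 0.12 rad and angle between slat2_rib's own z axis and vertical below 0.35 rad and x of panel in the frame of slat2_rib below 0 m) or (x of slat3_rib in the frame of panel between 0.01 and 0.026 m and y of slat3_rib in the frame of panel between -0.012 and 0.012 m and z of slat3_rib in the frame of panel between 0.0194 and 0.0264 m and angle between the y axis of slat3_rib and the y axis of panel, either way round below 0.12 rad and angle between slat3_rib's own z axis and vertical below 0.35 rad and x of panel in the frame of slat3_rib below 0 m) or (x of slat4_rib in the frame of panel between 0.01 and 0.026 m and y of slat4_rib in the frame of panel between -0.012 and 0.012 m and z of slat4_rib in the frame of panel between 0.0194 and 0.0264 m and angle between the y axis of slat4_rib and the y axis of panel, either way round below 0.12 rad and angle between slat4_rib's own z axis and vertical below 0.35 rad and x of panel in the frame of slat4_rib below 0 m)) and ((x of slat1_rib in the frame of panel between 0.05 and 0.066 m and y of slat1_rib in the frame of panel between -0.012 and 0.012 m and z of slat1_rib in the frame of panel between 0.0194 and 0.0264 m and angle between the y axis of slat1_rib and the y axis of panel, either way round below 0.12 rad and angle between slat1_rib's own z axis and vertical below 0.35 rad and x of panel in the frame of slat1_rib below 0 m) or (x of slat2_rib in the frame of panel between 0.05 and 0.066 m and y of slat2_rib in the frame of panel between -0.012 and 0.012 m and z of slat2_rib in the frame of panel between 0.0194 and 0.0264 m and angle between the y axis of slat2_rib and the y axis of panel, either way round below 0.12 rad and angle between slat2_rib's own z axis and vertical below 0.35 rad and x of panel in the frame of slat2_rib below 0 m) or (x of slat3_rib in the frame of panel between 0.05 and 0.066 m and y of slat3_rib in the frame of panel between -0.012 and 0.012 m and z of slat3_rib in the frame of panel between 0.0194 and 0.0264 m and angle between the y axis of slat3_rib and the y axis of panel, either way round below 0.12 rad and angle between slat3_rib's own z axis and vertical below 0.35 rad and x of panel in the frame of slat3_rib below 0 m) or (x of slat4_rib in the frame of panel between 0.05 and 0.066 m and y of slat4_rib in the frame of panel between -0.012 and 0.012 m and z of slat4_rib in the frame of panel between 0.0194 and 0.0264 m and angle between the y axis of slat4_rib and the y axis of panel, either way round below 0.12 rad and angle between slat4_rib's own z axis and vertical below 0.35 rad and x of panel in the frame of slat4_rib below 0 m)) and ((x of slat1_rib in the frame of panel between 0.09 and 0.106 m and y of slat1_rib in the frame of panel between -0.012 and 0.012 m and z of slat1_rib in the frame of panel between 0.0194 and 0.0264 m and angle between the y axis of slat1_rib and the y axis of panel, either way round below 0.12 rad and angle between slat1_rib's own z axis and vertical below 0.35 rad and x of panel in the frame of slat1_rib below 0 m) or (x of slat2_rib in the frame of panel between 0.09 and 0.106 m and y of slat2_rib in the frame of panel between -0.012 and 0.012 m and z of slat2_rib in the frame of panel between 0.0194 and 0.0264 m and angle between the y axis of slat2_rib and the y axis of panel, either way round below 0.12 rad and angle between slat2_rib's own z axis and vertical below 0.35 rad and x of panel in the frame of slat2_rib below 0 m) or (x of slat3_rib in the frame of panel between 0.09 and 0.106 m and y of slat3_rib in the frame of panel between -0.012 and 0.012 m and z of slat3_rib in the frame of panel between 0.0194 and 0.0264 m and angle between the y axis of slat3_rib and the y axis of panel, either way round below 0.12 rad and angle between slat3_rib's own z axis and vertical below 0.35 rad and x of panel in the frame of slat3_rib below 0 m) or (x of slat4_rib in the frame of panel between 0.09 and 0.106 m and y of slat4_rib in the frame of panel between -0.012 and 0.012 m and z of slat4_rib in the frame of panel between 0.0194 and 0.0264 m and angle between the y axis of slat4_rib and the y axis of panel, either way round below 0.12 rad and angle between slat4_rib's own z axis and vertical below 0.35 rad and x of panel in the frame of slat4_rib below 0 m)) and linear speed of each of slat1, slat2, slat3, slat4 below 0.02 m/s and value of joint unit_drawer0 below 0.01 m); the robot touches nothing.
It fails at once if a bystander moved more than 3 cm (distance of any of amber, soap, beaker, tape, tipbox, sponge, timer from where it was at the start of the episode above 0.03 m).
Of slat1, slat2, slat3, slat4 only 3 to 4 are there at a start; the rules pass over those that are not, and their reading is None.
At some moment in a run one of slat1, slat2, slat3, slat4 may be knocked a few centimetres aside while the robot is not near it.
It also fails if it takes over 210 s, if anything falls off the work surface, if the arm or the gripper's body presses on something with over 40 N, if the wrist force passes 120 N, or if a joint passes its speed limit or range.

## Working session

There is one attempt and no reset: what is moved stays moved. The work goes in short steps, Python scripts to look and compute and a shell command to move; the robot and the scene stay as the last step left them, time stands still between calls to the robot, and variables do not carry over. Pictures are saved under pics/ and viewed, and the job is handed in when it is done.

```bash
ls; mkdir -p pics; cat > h.py <<'E'
import numpy as np, cv2
from bench import arm
from scipy.spatial.transform import Rotation as R
def snap(name,out):
    p=arm.camera_params(name); im=arm.camera(name)
    cv2.imwrite('pics/'+out+'.png',im[:,:,::-1]); np.savez('pics/'+out+'.npz',im=im,K=p['camera_matrix'],V=p['view'])
    return im,p
E
python3 - <<'E'
from h import *
for n in ['side','top','wrist']:
    im,p=snap(n,n+'0'); print(n,p)
print(arm.get_state())
E
```

```text
pics
side {'camera_matrix': array([[453.32301342,   0.        , 253.5775557 ],
       [  0.        , 453.32301342, 188.4921871 ],
       [  0.        ,   0.        ,   1.        ]]), 'view': array([[ 0.99271829, -0.12028048, -0.00655817, -0.55659171],
       [ 0.07453758,  0.57059354,  0.817843  , -0.09519042],
       [-0.09462849, -0.81237653,  0.57540405, -1.60139925],
       [ 0.        ,  0.        ,  0.        ,  1.        ]])}
top {'camera_matrix': array([[448.43395085,   0.        , 250.81141057],
       [  0.        , 448.43395085, 192.2379411 ],
       [  0.        ,   0.        ,   1.        ]]), 'view': array([[-0.00269462, -0.99999159,  0.0030927 , -0.00524409],
       [ 0.99939562, -0.0025858 ,  0.03466554, -0.54072368],
       [-0.03465726,  0.00318424,  0.99939418, -1.42518543],
       [ 0.        ,  0.        ,  0.        ,  1.        ]])}
wrist {'camera_matrix': array([[297.31863964,   0.        , 253.73925642],
       [  0.        , 297.31863964, 192.82133972],
       [  0.        ,   0.        ,   1.        ]]), 'view': array([[ 0.39620721, -0.91815853, -0.002182  
[... 213 characters left out ...]
5, 'joint_positions': array([-1.23060058e+00,  3.00369713e-01,  1.52144112e+00, -2.00662980e-05,
        1.32071293e+00, -6.66203592e-02]), 'joint_vel': array([ 1.54010242e-04, -2.44815023e-03, -2.17575995e-03, -2.45555147e-05,
       -1.82289296e-03, -3.35101335e-04]), 'effort': array([ 2.15664732e-03, -5.31957293e+01, -3.52822387e+01,  7.08289118e-02,
        2.35963898e-02, -6.55518170e-05]), 'eef_pos': array([ 0.21760667, -0.50509804,  0.40420107]), 'ee_rot': array([ 9.79383203e-01,  2.02010706e-01, -7.31126074e-05, -4.59878944e-04]), 'ft_force': array([ 0.62130581, -0.31802822,  0.07209188]), 'moment': array([-0.0190019 , -0.02160901, -0.03383184]), 'gripper_width': 0.09391936650202938}
```

View pics/side0.png

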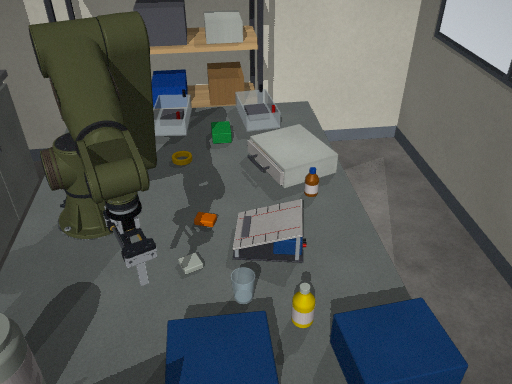

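View pics/top0.png

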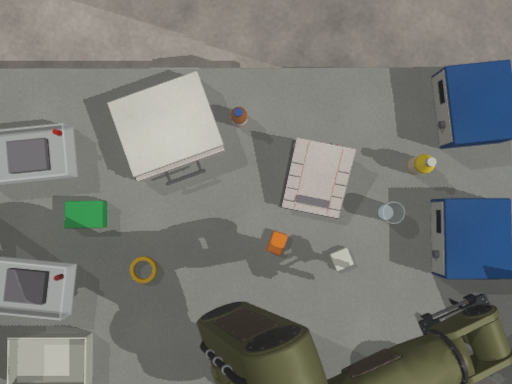

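View pics/wrist0.png

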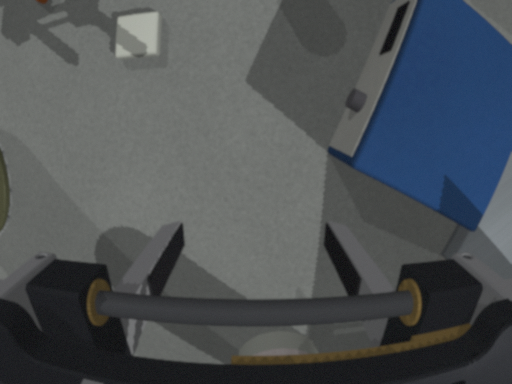

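```bash
python3 - <<'E'
import cv2,numpy as np
im=cv2.imread('pics/top0.png')
c=cv2.resize(im[65:195,100:240],None,fx=4,fy=4,interpolation=cv2.INTER_CUBIC)
cv2.imwrite('pics/c1.png',c)
c=cv2.resize(im[130:225,275:365],None,fx=6,fy=6,interpolation=cv2.INTER_CUBIC)
cv2.imwrite('pics/c2.png',c)
im=cv2.imread('pics/side0.png')
c=cv2.resize(im[195:270,225:315],None,fx=8,fy=8,interpolation=cv2.INTER_CUBIC)
cv2.imwrite('pics/c3.png',c)
E
```

```text
(no output)
```

View pics/c1.png

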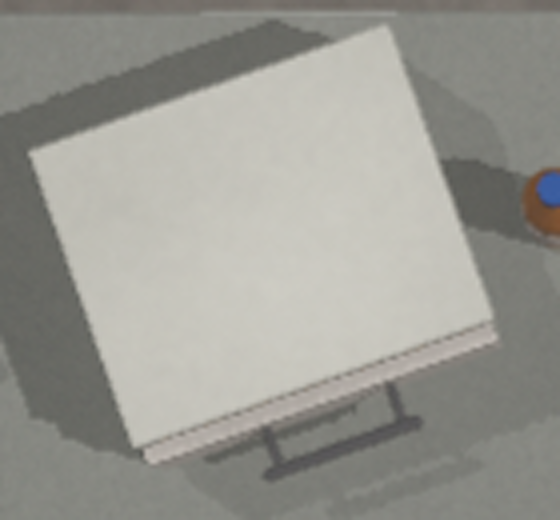

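View pics/c2.png

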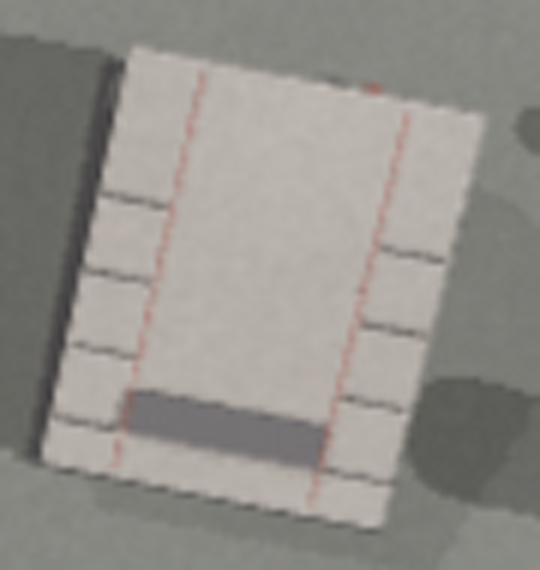

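View pics/c3.png

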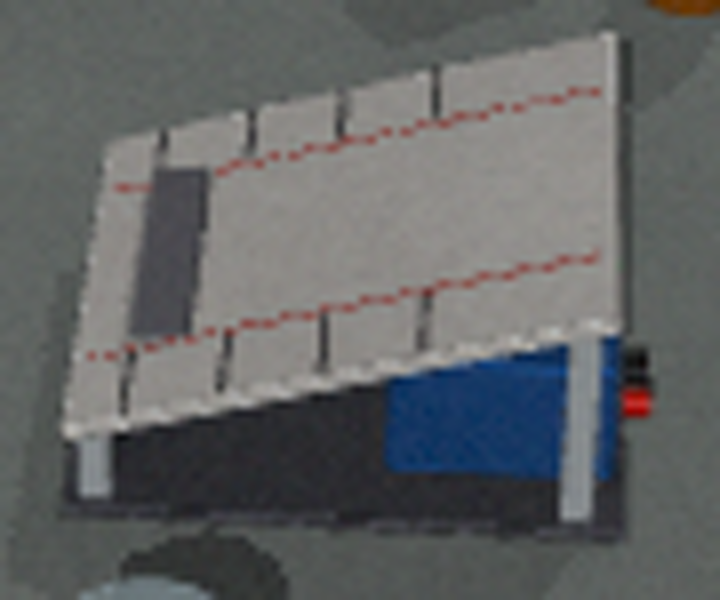

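```bash
cat >> h.py <<'E'
def proj(K,V,X):
    X=np.atleast_2d(X); c=X@V[:3,:3].T+V[:3,3]
    return np.c_[K[0,0]*c[:,0]/-c[:,2]+K[0,2], K[1,1]*-c[:,1]/-c[:,2]+K[1,2]]
def ray(K,V,px,fish=False):
    px=np.atleast_2d(px).astype(float); a=(px[:,0]-K[0,2])/K[0,0]; b=(px[:,1]-K[1,2])/K[1,1]
    if fish:
        r=np.hypot(a,b)+1e-12; d=np.c_[np.sin(r)*a/r,-np.sin(r)*b/r,-np.cos(r)]
    else: d=np.c_[a,-b,-np.ones_like(a)]
    Rm=V[:3,:3]; return -Rm.T@V[:3,3], d@Rm
def onz(K,V,px,z,fish=False):
    o,d=ray(K,V,px,fish); t=(z-o[2])/d[:,2]; return o+d*t[:,None]
def load(n):
    d=np.load('pics/'+n+'.npz'); return d['im'],d['K'],d['V']
def uncrop(p,f,off): return (np.array(p,float)+.5)/f-.5+np.array(off)
E
python3 - <<'E'
from h import *
from scipy.optimize import least_squares
_,Kt,Vt=load('top0');_,Ks,Vs=load('side0')
X=[(x,90,0) for x in(0,40,80,120)]+[(x,-90,0) for x in(0,40,80,120)]+[(196,90,0),(196,-90,0),(-26,-90,0),(-26,90,0)]
X=np.array(X)/1e3
T=uncrop([(57,417),(73,345),(88,270),(103,195),(388,480),(405,408),(424,332),(443,261),(133,47),(485,115),(382,530),(42,462)],6,(275,130))
S=uncrop([(163,133),(250,112),(340,92),(434,68),(125,412),(221,388),(323,370),(423,348),(615,35),(622,325),(65,435),(105,140)],8,(225,195))
def P(p):
    Rm=(R.from_euler('z',p[3])*R.from_euler('y',-np.radians(18))).as_matrix()
    return X@Rm.T+p[:3]
def f(p): 
    return np.r_[(proj(Kt,Vt,P(p))-T).ravel(),(proj(Ks,Vs,P(p))-S).ravel()]
r=least_squares(f,[.55,-.15,.08,-.2],loss='soft_l1')
print('panel',r.x,np.degrees(r.x[3])); e=r.fun.reshape(2,-1,2); print(np.round(e,1).tolist())
h=onz(Kt,Vt,uncrop([(268,475),(420,422)],4,(100,65)),.0525);print('handle',h,h.mean(0))
u=onz(Kt,Vt,uncrop([(135,447),(492,318),(388,25),(30,152)],4,(100,65)),.085);print('unit',u)
e=u[1]-u[0];print(np.linalg.norm(e),np.degrees(np.arctan2(e[1],e[0])), np.linalg.norm(u[2]-u[1]))
e=h[1]-h[0];print(np.linalg.norm(e),np.degrees(np.arctan2(e[1],e[0])))
E
```

```text
panel [ 0.50117756 -0.19518453  0.05172477 -0.19071507] -10.927168521606538
[[[-0.9, -0.2], [-1.0, -0.4], [-0.9, -0.3], [-0.7, -0.4], [0.9, 0.2], [1.1, 0.0], [1.0, 0.4], [1.0, -0.3], [-0.6, -0.3], [0.1, -0.4], [-0.0, -0.4], [-0.1, 0.2]], [[-0.1, -0.5], [0.2, -0.3], [0.3, -0.3], [0.1, 0.1], [-0.4, 0.8], [-0.0, 1.3], [-0.3, 1.0], [-0.1, 1.2], [-0.3, -0.6], [-0.3, -0.9], [-0.9, -0.5], [-0.1, 0.2]]]
handle [[0.56740841 0.25463705 0.0525    ]
 [0.60833399 0.13678968 0.0525    ]] [0.5878712  0.19571336 0.0525    ]
unit [[0.58712567 0.34945986 0.085     ]
 [0.68470941 0.07889107 0.085     ]
 [0.90985191 0.15826502 0.085     ]
 [0.81256241 0.43085297 0.085     ]]
0.2876283277147075 -70.16758064570068 0.23872446761896562
0.12475137982254095 -70.8491039389057
```

```bash
cat >> h.py <<'E'
def plan(g,jaw,reach=.180):
    """g: target grasp point world, jaw: yaw deg of jaw axis; prints travel mm and turn"""
    s=arm.get_state(); Rm=R.from_quat(s['ee_rot']).as_matrix()
    cur=np.degrees(np.arctan2(Rm[1,1],Rm[0,1]))
    tcp=np.array(g,float)+[0,0,reach]
    d=Rm.T@(tcp-s['eef_pos'])*1e3
    q1=np.degrees(np.arctan2(tcp[1],tcp[0]))
    for k in (-180,0,180,360):
        y=jaw+k; turn=(cur-y); q6=np.degrees(s['joint_positions'][5])+turn+(q1-np.degrees(s['joint_positions'][0]))
        if abs(q6)<143: print('travel',np.round(d,1),'turn %.3f'%np.radians(turn),'q6 %.0f'%q6)
def where():
    s=arm.get_state(); Rm=R.from_quat(s['ee_rot']).as_matrix()
    g=s['eef_pos']+Rm[:,2]*.18
    print('t %.2f grasp'%s['time'],np.round(g,4),'jaw %.2f'%np.degrees(np.arctan2(Rm[1,1],Rm[0,1])),'w %.4f'%s['gripper_width'],'F',np.round(s['ft_force'],1),'tilt',np.round(Rm[:2,2],4))
E
python3 - <<'E'
from h import *
where(); plan([.588,.196,.18],19.4)
E
```

```text
t 0.15 grasp [ 0.2175 -0.5049  0.2242] jaw -66.69 w 0.0939 F [ 0.6 -0.3  0.1] tilt [-0.0003  0.0009]
travel [ 617.6 -497.3   44.7] turn -1.503 q6 -1
```

```bash
python3 -m inch '[{"grip":0.3,"travel":[61,-50,0],"turn":-0.15},{"grip":0.65,"travel":[108,-87,0],"turn":-0.3},{"grip":0.65,"travel":[154,-124,0],"turn":-0.45},{"grip":0.65,"travel":[200,-161,0],"turn":-0.6},{"grip":0.65,"travel":[246,-198,0],"turn":-0.75},{"grip":0.65,"travel":[292,-235,0],"turn":-0.9},{"grip":0.65,"travel":[338,-272,0],"turn":-1.05},{"grip":0.65,"travel":[384,-309,0],"turn":-1.2},{"grip":0.65,"travel":[430,-346,0],"turn":-1.35},{"grip":0.65,"travel":[476,-383,0],"turn":-1.5}]'
python3 - <<'E'
from h import *
where(); plan([.588,.196,.18],19.4)
E
```

```text
time: 1.4
eef_pos: [0.5038, 0.0369, 0.4046]
ee_rot: [0.577, 0.817, -0.0, 0.0]
ft_force: [-0.0, -1.3, 0.5]
gripper_width: 0.0326
t 1.40 grasp [0.5038 0.0369 0.2246] jaw 19.54 w 0.0326 F [-0.  -1.3  0.5] tilt [ 0.     -0.0001]
travel [121.7 132.6  44.6] turn 0.002 q6 -1
```

```bash
python3 -m inch '[{"grip":0.65,"travel":[40,44,15],"turn":0},{"grip":0.65,"travel":[81,88,30],"turn":0},{"grip":0.65,"travel":[122,110,44],"turn":0},{"grip":0.65,"travel":[122,110,60],"turn":0},{"grip":0.65,"travel":[122,110,60],"turn":0},{"grip":0.65,"travel":[122,110,60],"turn":0},{"grip":0.65,"travel":[122,110,60],"turn":0},{"grip":0.65,"travel":[122,110,60],"turn":0},{"grip":0.65,"travel":[122,110,60],"turn":0},{"grip":0.65,"travel":[122,110,60],"turn":0}]'
python3 - <<'E'
from h import *
where(); snap('wrist','w1'); plan([.588,.196,.047],19.4)
E
```

```text
time: 2.65
eef_pos: [0.5668, 0.1864, 0.3447]
ee_rot: [0.579, 0.815, 0.0, 0.0]
ft_force: [0.4, -0.2, 0.1]
gripper_width: 0.0328
t 2.65 grasp [0.5668 0.1864 0.1647] jaw 19.25 w 0.0328 F [ 0.4 -0.2  0.1] tilt [0. 0.]
travel [  2.1  23.1 117.7] turn -0.003 q6 -1
```

View pics/w1.png

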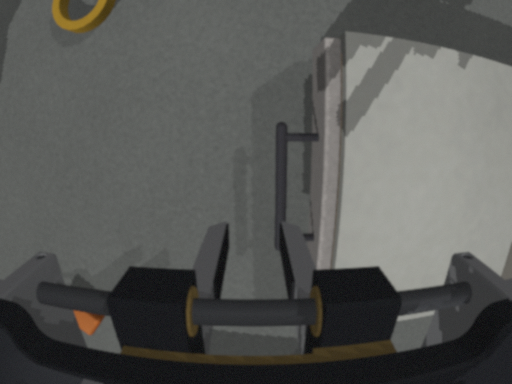

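```bash
python3 - <<'E'
from h import *
_,K,V=load('w1')
h=onz(K,V,[(281,127),(278,248),(280,190)],.0525,True);print(h,h[:2].mean(0))
e=h[0]-h[1];print(np.linalg.norm(e),np.degrees(np.arctan2(e[1],e[0])))
E
```

```text
[[0.56870225 0.2562051  0.0525    ]
 [0.60829741 0.14251701 0.0525    ]
 [0.58842696 0.20015959 0.0525    ]] [0.58849983 0.19936105 0.0525    ]
0.12038587960071585 109.20215011953155
```

```bash
python3 -m inch '[{"grip":0.65,"travel":[3,23,40],"turn":0},{"grip":0.65,"travel":[3,23,80],"turn":0},{"grip":0.65,"travel":[3,23,105],"turn":0},{"grip":0.65,"travel":[3,23,117],"turn":0},{"grip":0.65,"travel":[3,23,117],"turn":0},{"grip":1,"travel":[3,23,117],"turn":0},{"grip":1,"travel":[3,23,117],"turn":0},{"grip":1,"travel":[3,23,117],"turn":0},{"grip":1,"travel":[3,23,117],"turn":0},{"grip":1,"travel":[3,23,117],"turn":0}]' 20
python3 -c "
from h import *
where()"
```

```text
time: 3.95
eef_pos: [0.5877, 0.1969, 0.2285]
ee_rot: [0.579, 0.815, 0.001, 0.0]
ft_force: [0.1, -0.4, 6.3]
gripper_width: 0.0099
t 3.95 grasp [0.588  0.197  0.0485] jaw 19.25 w 0.0099 F [ 0.1 -0.4  6.3] tilt [0.0014 0.0004]
```

Gripped. Pull 180 mm along −y(tool).

```bash
python3 -m inch '[{"grip":1,"travel":[0,-15,0],"turn":0},{"grip":1,"travel":[0,-35,0],"turn":0},{"grip":1,"travel":[0,-58,0],"turn":0},{"grip":1,"travel":[0,-81,0],"turn":0},{"grip":1,"travel":[0,-104,0],"turn":0},{"grip":1,"travel":[0,-127,0],"turn":0},{"grip":1,"travel":[0,-150,0],"turn":0},{"grip":1,"travel":[0,-168,0],"turn":0},{"grip":1,"travel":[0,-178,0],"turn":0},{"grip":1,"travel":[0,-178,0],"turn":0}]'
python3 -c "
from h import *
where()"
```

```text
time: 5.2
eef_pos: [0.4212, 0.138, 0.229]
ee_rot: [0.579, 0.815, 0.004, 0.004]
ft_force: [21.2, -0.1, -9.3]
gripper_width: 0.0107
t 5.20 grasp [0.4229 0.1383 0.049 ] jaw 19.23 w 0.0107 F [21.2 -0.1 -9.3] tilt [0.0098 0.0016]
```

```bash
python3 -m inch '[{"grip":0.65,"travel":[0,-176,0],"turn":0},{"grip":0.65,"travel":[0,0,0],"turn":0},{"grip":0.65,"travel":[0,0,0],"turn":0},{"grip":0.65,"travel":[0,0,-40],"turn":0},{"grip":0.65,"travel":[0,0,-90],"turn":0},{"grip":0.65,"travel":[0,0,-130],"turn":0},{"grip":0.65,"travel":[0,0,-160],"turn":0},{"grip":0.65,"travel":[0,0,-160],"turn":0},{"grip":0.65,"travel":[0,0,-160],"turn":0},{"grip":0.65,"travel":[0,0,-160],"turn":0}]' --help 2>&1 | head -5; python3 -c "
from h import *
where()"
```

```text
invalid input: not JSON, or not a number
t 5.20 grasp [0.4229 0.1383 0.049 ] jaw 19.23 w 0.0107 F [21.2 -0.1 -9.3] tilt [0.0098 0.0016]
```

```bash
python3 -m inch '[{"grip":0.65,"travel":[0,1,0],"turn":0},{"grip":0.65,"travel":[0,1,0],"turn":0},{"grip":0.65,"travel":[0,1,0],"turn":0},{"grip":0.65,"travel":[0,1,-40],"turn":0},{"grip":0.65,"travel":[0,1,-90],"turn":0},{"grip":0.65,"travel":[0,-20,-150],"turn":0},{"grip":0.65,"travel":[0,-20,-190],"turn":0},{"grip":0.65,"travel":[0,-20,-190],"turn":0},{"grip":0.65,"travel":[0,-20,-190],"turn":0},{"grip":0.65,"travel":[0,-20,-190],"turn":0}]'; python3 -c "
from h import *
where(); snap('top','t2'); snap('wrist','w2'); snap('side','s2')"
```

```text
time: 6.45
eef_pos: [0.4007, 0.1316, 0.4163]
ee_rot: [0.579, 0.815, -0.001, -0.001]
ft_force: [-0.3, 0.5, -0.5]
gripper_width: 0.0332
t 6.45 grasp [0.4002 0.1315 0.2363] jaw 19.25 w 0.0332 F [-0.3  0.5 -0.5] tilt [-0.0024 -0.0005]
```

View pics/w2.png

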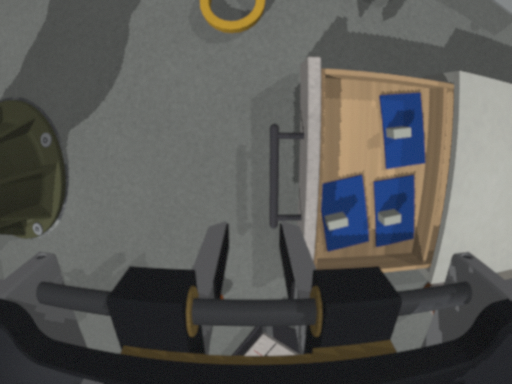

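View pics/t2.png

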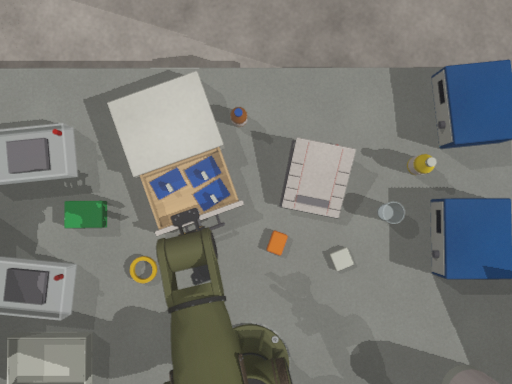

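View pics/s2.png

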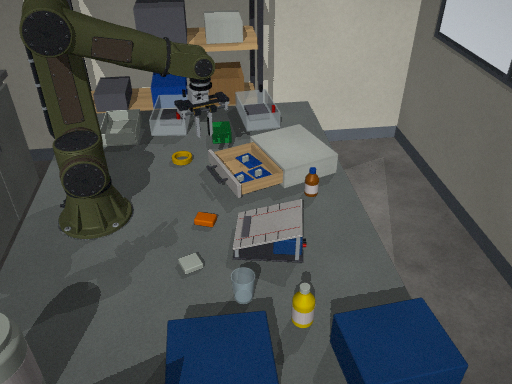

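```bash
cat >> h.py <<'E'
def slats(name,z,fish,roi=None):
    im,K,V=load(name); hsv=cv2.cvtColor(im,cv2.COLOR_RGB2HSV)
    m=cv2.inRange(hsv,(105,120,40),(128,255,255))
    if roi: 
        mm=np.zeros_like(m); mm[roi[1]:roi[3],roi[0]:roi[2]]=255; m&=mm
    cs,_=cv2.findContours(m,cv2.RETR_EXTERNAL,cv2.CHAIN_APPROX_NONE); out=[]
    for c in cs:
        if cv2.contourArea(c)<150: continue
        h=cv2.convexHull(c)[:,0]; w=onz(K,V,h,z,fish)[:,:2]
        (cx,cy),(a,b),ang=cv2.minAreaRect((w*1000).astype(np.float32))
        box=cv2.boxPoints(((cx,cy),(a,b),ang)); e=box[1]-box[0]; f=box[2]-box[1]
        s=e if np.linalg.norm(e)<np.linalg.norm(f) else f
        out.append((cx/1e3,cy/1e3,min(a,b),max(a,b),np.degrees(np.arctan2(s[1],s[0]))%180, h.mean(0).round(0)))
        print('ctr %.4f %.4f size %.1f x %.1f xaxis yaw %.1f px %s'%out[-1])
    return out
E
python3 - <<'E'
from h import *
for z in (.02,.03,.04):
    print(z); slats('w2',z,True); slats('t2',z,False,(140,140,245,235))
im=cv2.imread('pics/w2.png'); cv2.imwrite('pics/c4.png',cv2.resize(im[50:285,290:470],None,fx=3.3,fy=2.5*1.02))
im=cv2.imread('pics/t2.png'); cv2.imwrite('pics/c5.png',cv2.resize(im[145:240,135:250],None,fx=6,fy=6,interpolation=cv2.INTER_CUBIC))
E
```

```text
0.02
ctr 0.6104 0.1482 size 62.8 x 99.3 xaxis yaw 29.0 px [395. 210.]
ctr 0.5369 0.1198 size 62.6 x 99.6 xaxis yaw 31.9 px [345. 212.]
ctr 0.5724 0.2594 size 63.0 x 98.5 xaxis yaw 28.6 px [404. 124.]
ctr 0.5348 0.1187 size 61.4 x 96.2 xaxis yaw 32.2 px [211. 193.]
ctr 0.5703 0.2572 size 61.5 x 96.2 xaxis yaw 28.3 px [166. 183.]
ctr 0.6080 0.1473 size 61.7 x 95.3 xaxis yaw 29.6 px [201. 173.]
0.03
ctr 0.6041 0.1498 size 61.1 x 96.6 xaxis yaw 29.0 px [395. 210.]
ctr 0.5326 0.1221 size 60.9 x 97.0 xaxis yaw 31.9 px [345. 212.]
ctr 0.5672 0.2580 size 61.3 x 95.9 xaxis yaw 28.6 px [404. 124.]
ctr 0.5345 0.1178 size 61.0 x 95.5 xaxis yaw 32.2 px [211. 193.]
ctr 0.5697 0.2554 size 61.1 x 95.5 xaxis yaw 28.3 px [166. 183.]
ctr 0.6072 0.1462 size 61.3 x 94.7 xaxis yaw 29.6 px [201. 173.]
0.04
ctr 0.5979 0.1513 size 59.5 x 94.0 xaxis yaw 29.0 px [395. 210.]
ctr 0.5283 0.1244 size 59.3 x 94.3 xaxis yaw 31.9 px [345. 212.]
ctr 0.5619 0.2565 size 59.6 x 93.3 xaxis yaw 28.6 px [404. 124.]
ctr 0.5342 0.1170 size 60.6 x 94.8 xaxis yaw 32.2 px [211. 193.]
ctr 0.5692 0.2536 size 60.7 x 94.8 xaxis yaw 28.3 px [166. 183.]
ctr 0.6064 0.1452 size 60.8 x 94.0 xaxis yaw 29.6 px [201. 173.]
```

View pics/c5.png

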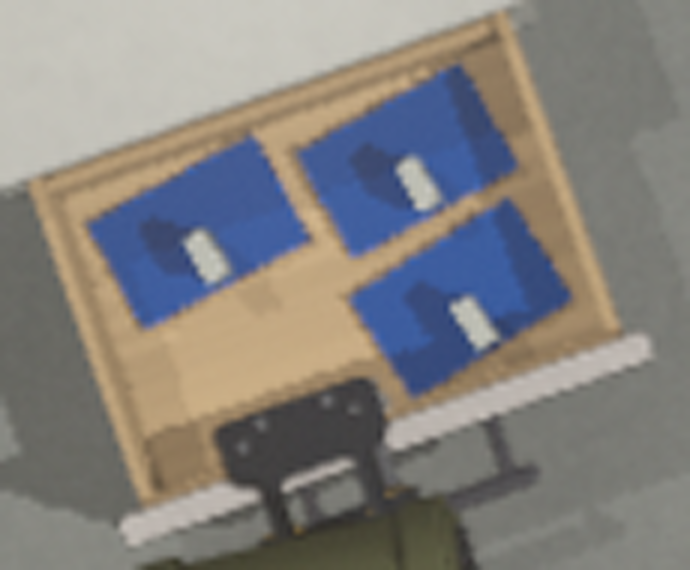

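```bash
python3 - <<'E'
from h import *
where(); plan([.5214,.1115,.15],-58)
E
```

```text
t 6.60 grasp [0.4005 0.1315 0.2369] jaw 19.25 w 0.0326 F [ 0.7  1.2 -0. ] tilt [-0.0015 -0.0003]
travel [-58.7 107.4  86.7] turn 1.348 q6 70
travel [-58.7 107.4  86.7] turn -1.793 q6 -110
```

```bash
python3 -m inch '[{"grip":0.6,"travel":[-8,15,10],"turn":0.18},{"grip":0.55,"travel":[-16,30,20],"turn":0.36},{"grip":0.55,"travel":[-24,45,30],"turn":0.54},{"grip":0.55,"travel":[-32,60,40],"turn":0.72},{"grip":0.55,"travel":[-40,75,50],"turn":0.9},{"grip":0.55,"travel":[-48,90,60],"turn":1.08},{"grip":0.55,"travel":[-56,105,70],"turn":1.26},{"grip":0.55,"travel":[-59,107,87],"turn":1.348},{"grip":0.55,"travel":[-59,107,87],"turn":1.348},{"grip":0.55,"travel":[-59,107,87],"turn":1.348}]'; python3 -c "
from h import *
where(); snap('wrist','w3')"
```

```text
time: 7.85
eef_pos: [0.5211, 0.1112, 0.3311]
ee_rot: [0.961, 0.277, 0.0, 0.0]
ft_force: [0.4, 0.0, -0.7]
gripper_width: 0.0421
t 7.85 grasp [0.5211 0.1112 0.1511] jaw -57.86 w 0.0421 F [ 0.4  0.  -0.7] tilt [0.0002 0.    ]
```

View pics/w3.png

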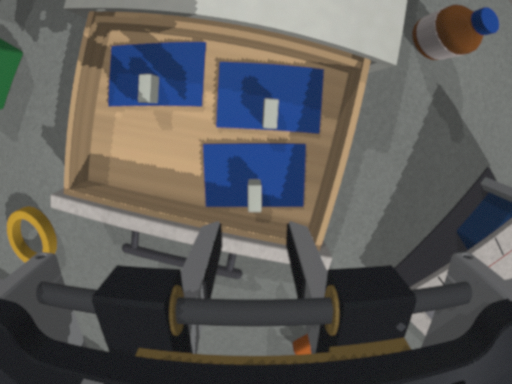

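```bash
python3 - <<'E'
from h import *
for z in (.02,.024,.028): print(z);slats('w3',z,True,(90,30,350,225))
E
```

```text
0.02
ctr 0.5342 0.1199 size 63.1 x 100.0 xaxis yaw 32.2 px [258. 173.]
ctr 0.6083 0.1488 size 63.4 x 100.2 xaxis yaw 28.9 px [277.  92.]
ctr 0.5703 0.2603 size 62.7 x 100.8 xaxis yaw 27.8 px [162.  72.]
0.024
ctr 0.5349 0.1204 size 62.2 x 98.6 xaxis yaw 32.2 px [258. 173.]
ctr 0.6080 0.1488 size 62.5 x 98.8 xaxis yaw 28.9 px [277.  92.]
ctr 0.5705 0.2589 size 61.9 x 99.4 xaxis yaw 27.8 px [162.  72.]
0.028
ctr 0.5357 0.1209 size 61.3 x 97.2 xaxis yaw 32.2 px [258. 173.]
ctr 0.6077 0.1489 size 61.7 x 97.5 xaxis yaw 28.9 px [277.  92.]
ctr 0.5708 0.2574 size 61.0 x 98.0 xaxis yaw 27.8 px [162.  72.]
```

```bash
python3 -m inch '[{"grip":0.55,"travel":[0,0,50],"turn":0},{"grip":0.55,"travel":[0,0,85],"turn":0},{"grip":0.55,"travel":[0,0,105],"turn":0},{"grip":0.55,"travel":[0,0,105],"turn":0},{"grip":1,"travel":[0,0,105],"turn":0},{"grip":1,"travel":[0,0,105],"turn":0},{"grip":1,"travel":[0,0,105],"turn":0},{"grip":1,"travel":[0,0,105],"turn":0},{"grip":1,"travel":[0,0,105],"turn":0},{"grip":1,"travel":[0,0,105],"turn":0}]' 15; python3 -c "
from h import *
where()"
```

```text
time: 9.15
eef_pos: [0.5213, 0.1112, 0.2264]
ee_rot: [0.961, 0.276, 0.001, 0.0]
ft_force: [0.3, 0.0, 5.8]
gripper_width: 0.0121
t 9.15 grasp [0.5216 0.1112 0.0464] jaw -57.96 w 0.0121 F [0.3 0.  5.8] tilt [0.0015 0.0002]
```

```bash
cat >> h.py <<'E'
PAN=np.array([.50118,-.19518,.05172]); PY=-.19072
def pw(x,y,z):
    Rm=(R.from_euler('z',PY)*R.from_euler('y',-np.radians(18))).as_matrix()
    return PAN+Rm@np.array([x,y,z])
E
python3 - <<'E'
from h import *
for k in range(3): print(pw(.018+.04*k,0,.023))
g=pw(.018,0,.023); plan([g[0],g[1],g[2]+.0114+.06],np.degrees(PY)-90)
E
```

```text
[ 0.5110101  -0.19707786  0.07915661]
[ 0.54836257 -0.20428938  0.09151729]
[ 0.58571505 -0.21150089  0.10387797]
travel [-172.1  255.9 -104.2] turn 0.750 q6 80
travel [-172.1  255.9 -104.2] turn -2.392 q6 -100
```

```bash
python3 -m inch '[{"grip":1,"travel":[0,0,-25],"turn":0},{"grip":1,"travel":[0,0,-65],"turn":0},{"grip":1,"travel":[0,0,-105],"turn":0},{"grip":1,"travel":[-25,37,-110],"turn":0.11},{"grip":1,"travel":[-54,81,-110],"turn":0.24},{"grip":1,"travel":[-84,125,-110],"turn":0.37},{"grip":1,"travel":[-113,168,-110],"turn":0.5},{"grip":1,"travel":[-143,212,-110],"turn":0.63},{"grip":1,"travel":[-165,245,-107],"turn":0.72},{"grip":1,"travel":[-172,256,-104],"turn":0.75}]'; python3 -c "
from h import *
where(); snap('wrist','w4'); snap('top','t4');snap('side','s4')"
```

```text
time: 10.4
eef_pos: [0.5106, -0.1989, 0.3294]
ee_rot: [0.995, -0.097, -0.0, 0.0]
ft_force: [0.2, 0.3, -0.6]
gripper_width: 0.0117
t 10.40 grasp [ 0.5105 -0.1989  0.1494] jaw -101.13 w 0.0117 F [ 0.2  0.3 -0.6] tilt [-0.0003  0.    ]
```

View pics/w4.png

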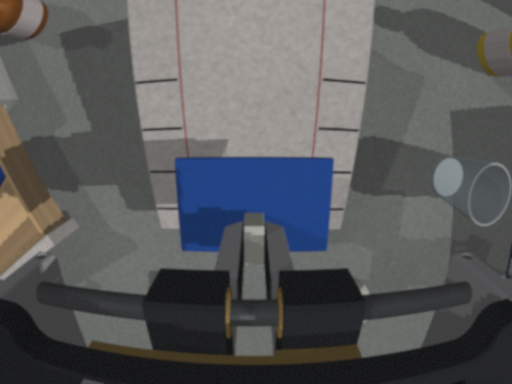

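View pics/s4.png

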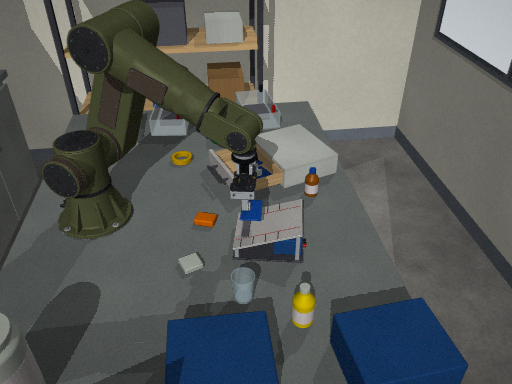

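```bash
python3 - <<'E'
from h import *
_,K,V=load('w4')
Rm=(R.from_euler('z',PY)*R.from_euler('y',-np.radians(18))).as_matrix()
px=[(136,82),(366,83),(143,130),(359,129),(151,172),(352,172),(178,82.),(323,81)]
o,d=ray(K,V,px,True)
oo=Rm.T@(o-PAN); dd=d@Rm; print(np.round((oo-dd*(oo[2]/dd[:,2])[:,None])*1e3,1))
z=.1494-.0234
s=slats('w4',z,True,(150,140,350,265))
c=np.array([.5105,-.1989]); e=np.array([np.cos(PY),np.sin(PY)])
for q in s:
  dlt=np.array(q[:2])-c; print('along x',dlt@e*1e3,'lateral',dlt@[-e[1],e[0]]*1e3)
E
```

```text
[[120.8  88.3   0. ]
 [119.  -87.4   0. ]
 [ 80.3  88.5   0. ]
 [ 80.4 -86.8   0. ]
 [ 40.7  88.3   0. ]
 [ 40.1 -87.1   0. ]
 [118.   54.6   0. ]
 [118.1 -53.1   0. ]]
ctr 0.5281 -0.2019 size 64.5 x 101.0 xaxis yaw 168.9 px [253. 204.]
along x 17.863576379078147 lateral 0.4056800385314542
```

```bash
python3 - <<'E'
from h import *
g=pw(.0167,0.0005,.023); plan([g[0],g[1],g[2]+.0114],np.degrees(PY)-90)
E
```

```text
travel [-1.1 -0.1 59.2] turn 0.001 q6 80
travel [-1.1 -0.1 59.2] turn -3.141 q6 -100
```

```bash
python3 -m inch '[{"grip":1,"travel":[-1,0,15],"turn":0},{"grip":1,"travel":[-1,0,30],"turn":0},{"grip":1,"travel":[-1,0,40],"turn":0},{"grip":1,"travel":[-1,0,44],"turn":0},{"grip":1,"travel":[-1,0,47],"turn":0},{"grip":1,"travel":[-1,0,50],"turn":0},{"grip":1,"travel":[-1,0,53],"turn":0},{"grip":1,"travel":[-1,0,56],"turn":0},{"grip":1,"travel":[-1,0,58],"turn":0},{"grip":1,"travel":[-1,0,58],"turn":0}]' 6; python3 -c "
from h import *
where(); snap('wrist','w5')"
```

```text
time: 11.8
eef_pos: [0.51, -0.1969, 0.2716]
ee_rot: [0.995, -0.095, -0.0, -0.0]
ft_force: [-0.7, -0.4, 0.3]
gripper_width: 0.0121
t 11.80 grasp [ 0.51   -0.1969  0.0916] jaw -100.96 w 0.0121 F [-0.7 -0.4  0.3] tilt [-0.  0.]
```

View pics/w5.png

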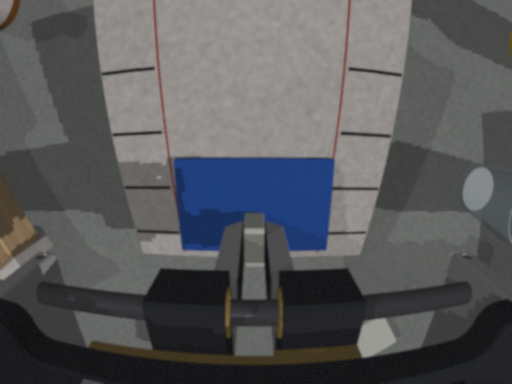

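```bash
python3 - <<'E'
from h import *
where(); snap('side','s5'); im=cv2.imread('pics/s5.png'); cv2.imwrite('pics/c6.png',cv2.resize(im[180:270,215:315],None,fx=6,fy=6,interpolation=cv2.INTER_CUBIC))
E
```

```text
t 11.85 grasp [ 0.51   -0.1969  0.0916] jaw -100.96 w 0.0123 F [-0.1 -0.2 -0.1] tilt [ 0.0001 -0.    ]
```

View pics/c6.png

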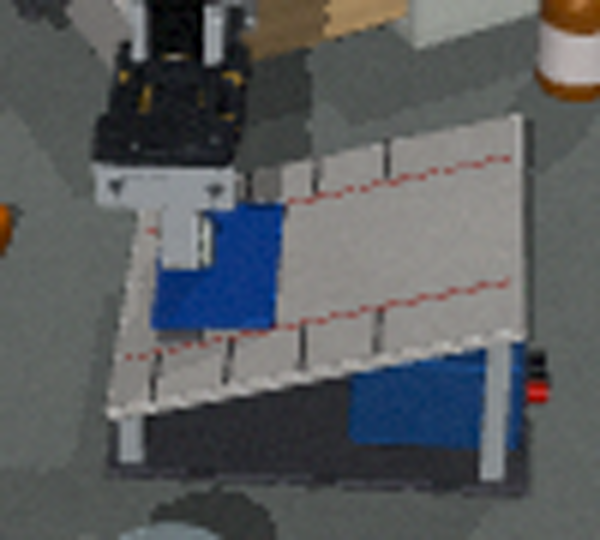

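```bash
python3 - <<'E'
from h import *
_,K,V=load('s5')
e=np.array([np.cos(PY),np.sin(PY),0]); l=np.array([-e[1],e[0],0])
rib=np.array([.51,-.1969,0])+e*.0017+l*.0004
for z in (.055,.06,.065,.07,.075):
  P=[rib-e*.016-l*.05+[0,0,z],rib+e*.048-l*.05+[0,0,z],rib+e*.048+l*.05+[0,0,z]]
  print(z,((proj(K,V,P)-[215,180]+.5)*6-.5).round(0).tolist())
print('panel z under head', )
P=[pw(x,y,0) for x,y in((0,-.087),(.12,-.087),(-.026,-.09),(.196,-.09))]
print(((proj(K,V,P)-[215,180]+.5)*6-.5).round(0).tolist())
# panel height under head
for x in (.064,): print(pw(x,0,0), rib+e*.048)
E
```

```text
0.055 [[148.0, 346.0], [271.0, 351.0], [281.0, 230.0]]
0.06 [[148.0, 339.0], [271.0, 344.0], [281.0, 223.0]]
0.065 [[148.0, 331.0], [271.0, 336.0], [282.0, 216.0]]
0.07 [[147.0, 324.0], [271.0, 329.0], [282.0, 209.0]]
0.075 [[147.0, 317.0], [271.0, 322.0], [282.0, 202.0]]
panel z under head
[[152.0, 400.0], [377.0, 354.0], [103.0, 413.0], [525.0, 328.0]]
[ 0.56094397 -0.20671842  0.07149709] [ 0.55887467 -0.20592868  0.        ]
```

```bash
python3 -m inch '[{"grip":1,"travel":[0,0,1],"turn":0},{"grip":1,"travel":[0,0,2],"turn":0},{"grip":1,"travel":[0,0,3],"turn":0},{"grip":1,"travel":[0,0,4],"turn":0},{"grip":1,"travel":[0,0,4],"turn":0},{"grip":1,"travel":[0,0,4],"turn":0},{"grip":1,"travel":[0,0,4],"turn":0},{"grip":1,"travel":[0,0,4],"turn":0},{"grip":1,"travel":[0,0,4],"turn":0},{"grip":1,"travel":[0,0,4],"turn":0}]' 4; python3 - <<'E'
from h import *
where(); snap('side','s6'); im=cv2.imread('pics/s6.png'); cv2.imwrite('pics/c7.png',cv2.resize(im[180:270,215:315],None,fx=6,fy=6,interpolation=cv2.INTER_CUBIC))
E
```

```text
time: 13.15
eef_pos: [0.51, -0.1969, 0.2676]
ee_rot: [0.995, -0.095, 0.0, -0.0]
ft_force: [0.5, -0.5, -0.7]
gripper_width: 0.0118
t 13.15 grasp [ 0.51   -0.1969  0.0876] jaw -100.95 w 0.0118 F [ 0.5 -0.5 -0.7] tilt [0. 0.]
```

View pics/c7.png

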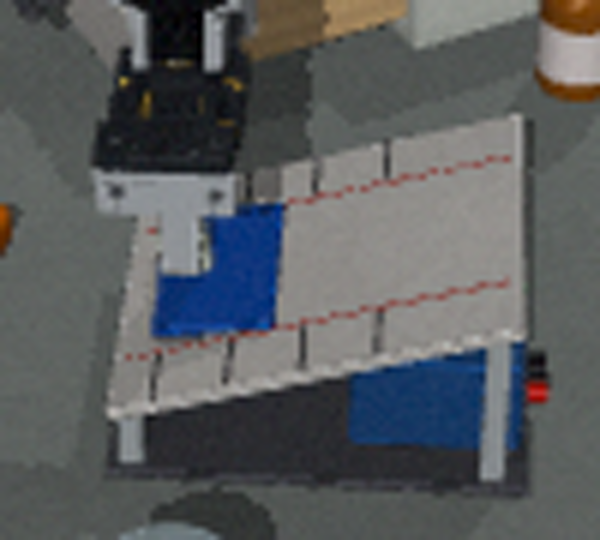

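```bash
python3 -m inch '[{"grip":0.8,"travel":[0,0,0],"turn":0},{"grip":0.7,"travel":[0,0,0],"turn":0},{"grip":0.6,"travel":[0,0,0],"turn":0},{"grip":0.6,"travel":[0,0,0],"turn":0},{"grip":0.6,"travel":[0,0,-10],"turn":0},{"grip":0.6,"travel":[0,0,-40],"turn":0},{"grip":0.6,"travel":[0,0,-80],"turn":0},{"grip":0.6,"travel":[0,0,-100],"turn":0},{"grip":0.6,"travel":[0,0,-100],"turn":0},{"grip":0.6,"travel":[0,0,-100],"turn":0}]'; python3 - <<'E'
from h import *
where(); snap('side','s7'); snap('wrist','w7'); im=cv2.imread('pics/s7.png'); cv2.imwrite('pics/c8.png',cv2.resize(im[180:270,215:315],None,fx=6,fy=6,interpolation=cv2.INTER_CUBIC))
E
```

```text
time: 14.45
eef_pos: [0.5099, -0.1968, 0.3668]
ee_rot: [0.995, -0.095, -0.001, -0.0]
ft_force: [0.7, -0.3, 0.5]
gripper_width: 0.0379
t 14.45 grasp [ 0.5097 -0.1968  0.1868] jaw -100.96 w 0.0379 F [ 0.7 -0.3  0.5] tilt [-0.001   0.0005]
```

View pics/c8.png

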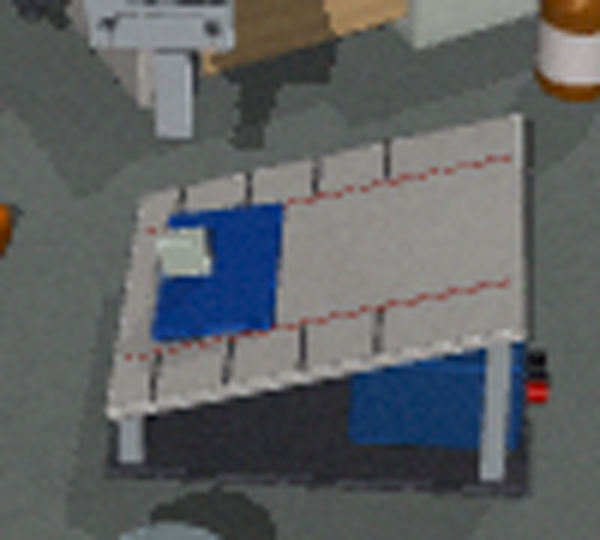

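View pics/w7.png

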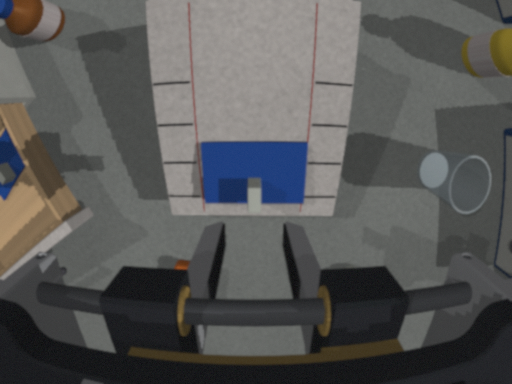

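```bash
cat >> h.py <<'E'
def placed(name,k,roi,fish=True):
    im,K,V=load(name); hsv=cv2.cvtColor(im,cv2.COLOR_RGB2HSV)
    m=cv2.inRange(hsv,(105,120,40),(128,255,255)); mm=np.zeros_like(m); mm[roi[1]:roi[3],roi[0]:roi[2]]=255; m&=mm
    cs,_=cv2.findContours(m,cv2.RETR_EXTERNAL,cv2.CHAIN_APPROX_NONE); c=max(cs,key=cv2.contourArea)
    h=cv2.convexHull(c)[:,0]
    Rs=(R.from_euler('z',PY)*R.from_euler('y',-np.radians(10.8))).as_matrix(); n=Rs[:,2]
    rib=pw(.018+.04*k,0,.023); p0=rib-.012*n
    o,d=ray(K,V,h,fish); t=((p0-o)@n)/(d@n); X=o+d*t[:,None]; L=(X-p0)@Rs*1e3
    print('slat frame x %.1f..%.1f (want -16..48)  y %.1f..%.1f (want +-50)'%(L[:,0].min(),L[:,0].max(),L[:,1].min(),L[:,1].max()), cv2.minAreaRect(L[:,:2].astype(np.float32)))
E
python3 - <<'E'
from h import *
placed('w7',0,(150,120,350,220)); placed('s7',0,(230,200,275,245),False)
slats('w7',.023,True,(0,90,30,220))
g=np.array([.608,.1488])-.016*np.array([np.cos(np.radians(28.9)),np.sin(np.radians(28.9))]); print(g)
plan([g[0],g[1],.187],28.9-90)
E
```

```text
slat frame x -14.3..47.8 (want -16..48)  y -48.3..49.7 (want +-50) ((16.770959854125977, 0.7098464965820312), (62.14665222167969, 98.01178741455078), 0.0301223061978817)
slat frame x -15.8..48.3 (want -16..48)  y -56.5..49.2 (want +-50) ((16.232248306274414, -3.7090797424316406), (105.68801879882812, 64.03425598144531), 89.9431381225586)
ctr 0.6068 0.1577 size 63.1 x 85.8 xaxis yaw 28.9 px [  8. 164.]
[0.59399257 0.14106748]
travel [ 1.830e+01 -3.478e+02 -3.000e-01] turn -0.696 q6 74
travel [ 1.830e+01 -3.478e+02 -3.000e-01] turn -3.837 q6 -106
```

```bash
python3 -m inch '[{"grip":0.55,"travel":[2,-35,0],"turn":-0.07},{"grip":0.55,"travel":[4,-80,0],"turn":-0.16},{"grip":0.55,"travel":[6,-125,0],"turn":-0.25},{"grip":0.55,"travel":[9,-170,0],"turn":-0.34},{"grip":0.55,"travel":[11,-215,0],"turn":-0.43},{"grip":0.55,"travel":[14,-260,0],"turn":-0.52},{"grip":0.55,"travel":[16,-305,0],"turn":-0.61},{"grip":0.55,"travel":[18,-340,10],"turn":-0.69},{"grip":0.55,"travel":[18,-348,20],"turn":-0.696},{"grip":0.55,"travel":[18,-348,20],"turn":-0.696}]'; python3 -c "
from h import *
where(); snap('wrist','w8')
for z in (.02,.024): slats('w8',z,True)"
```

```text
time: 15.8
eef_pos: [0.5937, 0.1411, 0.3461]
ee_rot: [0.968, 0.249, -0.001, -0.0]
ft_force: [0.3, -0.1, 0.1]
gripper_width: 0.0425
t 15.80 grasp [0.5932 0.141  0.1661] jaw -61.12 w 0.0425 F [ 0.3 -0.1  0.1] tilt [-0.0026 -0.0006]
ctr 0.6648 -0.1745 size 57.7 x 118.6 xaxis yaw 36.1 px [466. 250.]
ctr 0.6094 0.1491 size 62.6 x 99.9 xaxis yaw 28.9 px [251. 164.]
ctr 0.5713 0.2606 size 62.6 x 100.4 xaxis yaw 28.4 px [137. 148.]
ctr 0.8235 -0.0200 size 31.0 x 45.3 xaxis yaw 36.5 px [462.  88.]
ctr 0.6647 -0.1699 size 56.9 x 117.0 xaxis yaw 36.1 px [466. 250.]
ctr 0.6101 0.1495 size 61.8 x 98.6 xaxis yaw 28.9 px [251. 164.]
ctr 0.5725 0.2595 size 61.8 x 99.1 xaxis yaw 28.4 px [137. 148.]
ctr 0.8214 -0.0174 size 30.6 x 44.7 xaxis yaw 36.5 px [462.  88.]
```

View pics/w8.png

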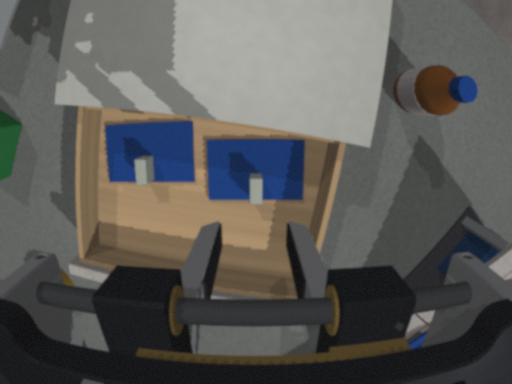

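```bash
python3 -c "
from h import *
where(); plan([.5967,.1421,.0465],28.9-90)"
```

```text
t 15.85 grasp [0.5935 0.1405 0.167 ] jaw -61.16 w 0.0423 F [-0.5 -1.   0.4] tilt [-0.0013 -0.0004]
travel [3.500e+00 1.000e-01 1.205e+02] turn -0.001 q6 74
travel [3.500e+00 1.000e-01 1.205e+02] turn -3.143 q6 -106
```

```bash
python3 -m inch '[{"grip":0.55,"travel":[3,0,50],"turn":0},{"grip":0.55,"travel":[3,0,95],"turn":0},{"grip":0.55,"travel":[3,0,120],"turn":0},{"grip":0.55,"travel":[3,0,120],"turn":0},{"grip":1,"travel":[3,0,120],"turn":0},{"grip":1,"travel":[3,0,120],"turn":0},{"grip":1,"travel":[3,0,120],"turn":0},{"grip":1,"travel":[3,0,120],"turn":0},{"grip":1,"travel":[3,0,120],"turn":0},{"grip":1,"travel":[3,0,120],"turn":0}]' 15; python3 -c "
from h import *
where()
g=pw(.058,0,.023); plan([g[0],g[1],g[2]+.0114+.06],np.degrees(PY)-90)"
```

```text
time: 17.1
eef_pos: [0.5965, 0.1427, 0.2278]
ee_rot: [0.968, 0.25, 0.0, 0.0]
ft_force: [-0.1, -1.5, 3.3]
gripper_width: 0.0121
t 17.10 grasp [0.5965 0.1427 0.0478] jaw -61.08 w 0.0121 F [-0.1 -1.5  3.3] tilt [ 0.0002 -0.0001]
travel [-209.9  280.5 -115.1] turn 0.696 q6 80
travel [-209.9  280.5 -115.1] turn -2.446 q6 -100
```

```bash
python3 -m inch '[{"grip":1,"travel":[0,0,-30],"turn":0},{"grip":1,"travel":[0,0,-75],"turn":0},{"grip":1,"travel":[0,0,-112],"turn":0},{"grip":1,"travel":[-25,34,-120],"turn":0.1},{"grip":1,"travel":[-61,82,-120],"turn":0.22},{"grip":1,"travel":[-98,130,-120],"turn":0.34},{"grip":1,"travel":[-134,179,-120],"turn":0.46},{"grip":1,"travel":[-170,227,-120],"turn":0.58},{"grip":1,"travel":[-200,267,-117],"turn":0.68},{"grip":1,"travel":[-210,280,-115],"turn":0.696}]'; python3 - <<'E'
from h import *
where(); snap('wrist','w9')
s=arm.get_state(); g=s['eef_pos'].copy(); 
q=slats('w9',g[2]-.18-.0234,True,(150,120,350,265))
e=np.array([np.cos(PY),np.sin(PY)])
for a in q:
  dlt=np.array(a[:2])-g[:2]; print('along x',dlt@e*1e3,'lateral',dlt@[-e[1],e[0]]*1e3)
E
```

```text
time: 18.35
eef_pos: [0.5474, -0.2062, 0.3423]
ee_rot: [0.995, -0.097, -0.0, -0.0]
ft_force: [0.9, 1.2, -0.8]
gripper_width: 0.0114
t 18.35 grasp [ 0.5474 -0.2061  0.1623] jaw -101.17 w 0.0114 F [ 0.9  1.2 -0.8] tilt [-0.0003  0.0002]
ctr 0.5632 -0.2090 size 63.7 x 100.3 xaxis yaw 168.7 px [257. 207.]
along x 15.965783261678135 lateral 0.5871099520029539
```

View pics/w9.png

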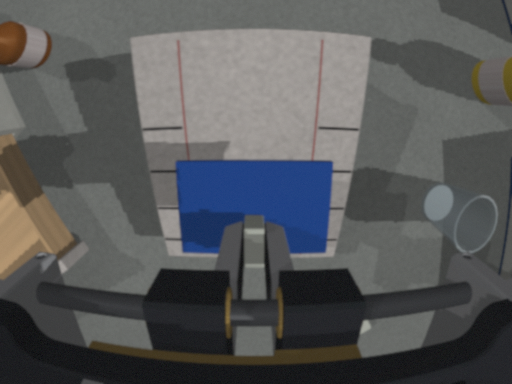

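```bash
python3 -c "
from h import *
where(); g=pw(.0578,0,.023); plan([g[0],g[1],g[2]+.009],np.degrees(PY)-90)"
```

```text
t 18.40 grasp [ 0.5473 -0.2065  0.162 ] jaw -101.14 w 0.0115 F [ 0.4 -0.3 -0.9] tilt [-0.0007  0.0001]
travel [ 0.4 -2.4 61.5] turn -0.004 q6 80
travel [ 0.4 -2.4 61.5] turn -3.145 q6 -100
```

```bash
python3 -m inch '[{"grip":1,"travel":[0,0,15],"turn":0},{"grip":1,"travel":[0,0,30],"turn":0},{"grip":1,"travel":[0,0,40],"turn":0},{"grip":1,"travel":[0,0,44],"turn":0},{"grip":1,"travel":[0,0,47],"turn":0},{"grip":1,"travel":[0,0,50],"turn":0},{"grip":1,"travel":[0,0,53],"turn":0},{"grip":1,"travel":[0,0,55],"turn":0},{"grip":1,"travel":[0,0,57],"turn":0},{"grip":1,"travel":[0,0,58],"turn":0}]' 6; python3 - <<'E'
from h import *
where(); snap('side','s10'); im=cv2.imread('pics/s10.png'); cv2.imwrite('pics/c10.png',cv2.resize(im[180:270,215:315],None,fx=6,fy=6,interpolation=cv2.INTER_CUBIC))
g=pw(.0578,0,.023); plan([g[0],g[1],g[2]+.009],np.degrees(PY)-90)
E
```

```text
time: 19.65
eef_pos: [0.548, -0.2039, 0.2846]
ee_rot: [0.995, -0.095, -0.0, 0.0]
ft_force: [-2.4, 0.9, 2.1]
gripper_width: 0.0117
t 19.65 grasp [ 0.548  -0.2039  0.1046] jaw -100.96 w 0.0117 F [-2.4  0.9  2.1] tilt [-0.0002  0.    ]
travel [0.3 0.3 4.1] turn -0.001 q6 80
travel [0.3 0.3 4.1] turn -3.142 q6 -100
```

View pics/c10.png

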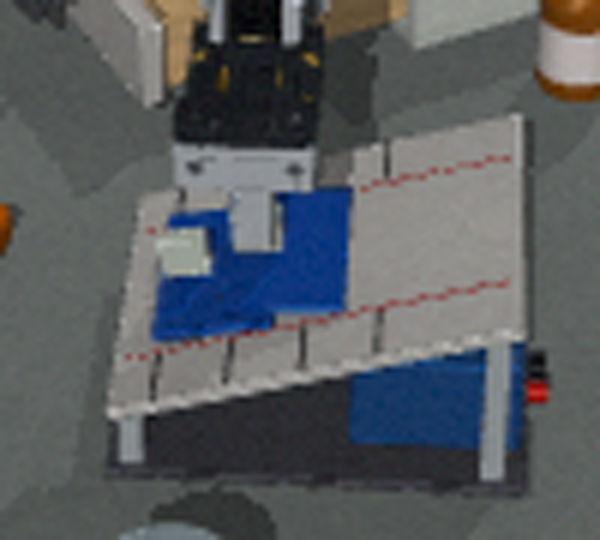

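```bash
python3 -m inch '[{"grip":1,"travel":[0,0,1],"turn":0},{"grip":1,"travel":[0,0,2],"turn":0},{"grip":1,"travel":[0,0,3],"turn":0},{"grip":1,"travel":[0,0,4],"turn":0},{"grip":1,"travel":[0,0,4.5],"turn":0},{"grip":1,"travel":[0,0,4.5],"turn":0},{"grip":1,"travel":[0,0,4.5],"turn":0},{"grip":1,"travel":[0,0,4.5],"turn":0},{"grip":1,"travel":[0,0,4.5],"turn":0},{"grip":1,"travel":[0,0,4.5],"turn":0}]' 4; python3 -c "
from h import *
where()"
python3 -m inch '[{"grip":0.8,"travel":[0,0,0],"turn":0},{"grip":0.7,"travel":[0,0,0],"turn":0},{"grip":0.6,"travel":[0,0,0],"turn":0},{"grip":0.6,"travel":[0,0,0],"turn":0},{"grip":0.6,"travel":[0,0,-10],"turn":0},{"grip":0.6,"travel":[0,0,-40],"turn":0},{"grip":0.6,"travel":[0,0,-80],"turn":0},{"grip":0.6,"travel":[0,0,-100],"turn":0},{"grip":0.6,"travel":[0,0,-100],"turn":0},{"grip":0.6,"travel":[0,0,-100],"turn":0}]'; python3 - <<'E'
from h import *
where(); snap('wrist','w11'); snap('side','s11'); im=cv2.imread('pics/s11.png'); cv2.imwrite('pics/c11.png',cv2.resize(im[180:270,215:315],None,fx=6,fy=6,interpolation=cv2.INTER_CUBIC))
E
```

```text
time: 20.95
eef_pos: [0.5481, -0.2039, 0.2802]
ee_rot: [0.995, -0.095, 0.0, 0.0]
ft_force: [0.5, 0.2, -0.2]
gripper_width: 0.0121
t 20.95 grasp [ 0.5481 -0.2039  0.1002] jaw -100.95 w 0.0121 F [ 0.5  0.2 -0.2] tilt [ 0.0001 -0.    ]
time: 22.2
eef_pos: [0.5479, -0.2038, 0.3793]
ee_rot: [0.995, -0.095, -0.001, -0.0]
ft_force: [1.1, 0.4, -0.7]
gripper_width: 0.0377
t 22.20 grasp [ 0.5477 -0.2037  0.1993] jaw -100.96 w 0.0377 F [ 1.1  0.4 -0.7] tilt [-0.0011  0.0005]
```

View pics/c11.png

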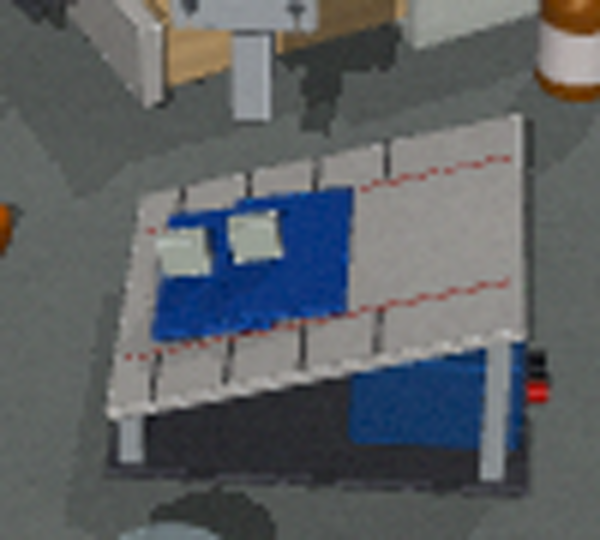

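View pics/w11.png

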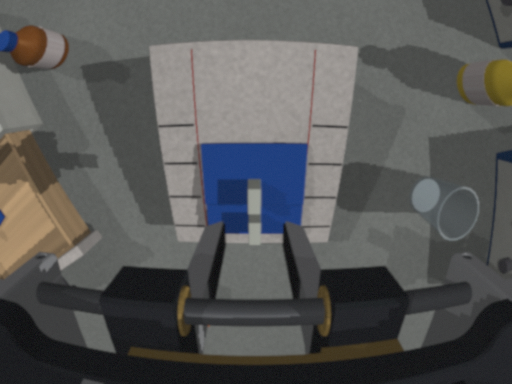

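```bash
python3 -c "
from h import *
placed('w11',1,(190,120,320,235)); plan([.559,.253,.18],28.1-90)"
```

```text
slat frame x -49.6..47.4 (want -16..48)  y -47.7..49.7 (want +-50) ((-1.0968894958496094, 0.9624252319335938), (97.02810668945312, 97.39653778076172), 0.04719243943691254)
travel [ -76.  -450.6   19.3] turn -0.682 q6 86
travel [ -76.  -450.6   19.3] turn -3.823 q6 -94
```

```bash
python3 -m inch '[{"grip":0.55,"travel":[-6,-35,0],"turn":-0.05},{"grip":0.55,"travel":[-15,-88,0],"turn":-0.13},{"grip":0.55,"travel":[-24,-142,0],"turn":-0.21},{"grip":0.55,"travel":[-33,-196,0],"turn":-0.3},{"grip":0.55,"travel":[-42,-250,0],"turn":-0.38},{"grip":0.55,"travel":[-51,-304,0],"turn":-0.46},{"grip":0.55,"travel":[-60,-357,5],"turn":-0.55},{"grip":0.55,"travel":[-69,-411,12],"turn":-0.63},{"grip":0.55,"travel":[-75,-441,18],"turn":-0.682},{"grip":0.55,"travel":[-76,-450,19],"turn":-0.682}]'; python3 -c "
from h import *
where(); snap('wrist','w12')
where()
for z in (.02,.024): slats('w12',z,True)
"
```

```text
time: 23.55
eef_pos: [0.5587, 0.2539, 0.3597]
ee_rot: [0.97, 0.244, -0.001, 0.0]
ft_force: [-0.2, -1.1, 0.9]
gripper_width: 0.0423
t 23.55 grasp [0.5583 0.2538 0.1797] jaw -61.77 w 0.0423 F [-0.2 -1.1  0.9] tilt [-0.002  -0.0007]
t 23.60 grasp [0.5586 0.2536 0.18  ] jaw -61.85 w 0.0423 F [-0.3 -0.3 -0.8] tilt [-0.0016 -0.0005]
ctr 0.6352 -0.1650 size 59.0 x 83.3 xaxis yaw 144.1 px [502. 256.]
ctr 0.5732 0.2599 size 62.0 x 99.5 xaxis yaw 28.3 px [241. 166.]
ctr 0.6352 -0.1593 size 58.2 x 82.3 xaxis yaw 144.1 px [502. 256.]
ctr 0.5739 0.2603 size 61.2 x 98.2 xaxis yaw 28.3 px [241. 166.]
```

View pics/w12.png

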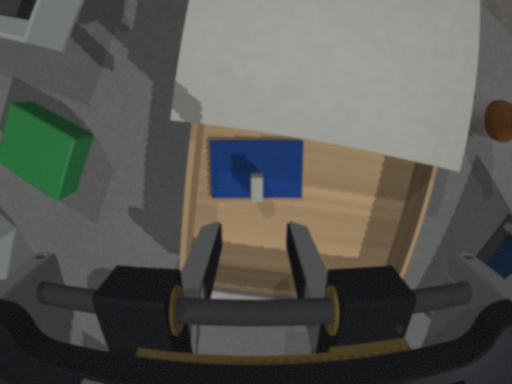

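```bash
python3 -c "
from h import *
where(); plan([.560,.253,.0475],28.2-90)"
```

```text
t 23.60 grasp [0.5586 0.2536 0.18  ] jaw -61.85 w 0.0423 F [-0.3 -0.3 -0.8] tilt [-0.0016 -0.0005]
travel [  0.9   1.2 132.5] turn -0.001 q6 86
travel [  0.9   1.2 132.5] turn -3.142 q6 -94
```

```bash
python3 -m inch '[{"grip":0.55,"travel":[1,1,50],"turn":0},{"grip":0.55,"travel":[1,1,100],"turn":0},{"grip":0.55,"travel":[1,1,125],"turn":0},{"grip":0.55,"travel":[1,1,132],"turn":0},{"grip":0.55,"travel":[1,1,132],"turn":0},{"grip":1,"travel":[1,1,132],"turn":0},{"grip":1,"travel":[1,1,132],"turn":0},{"grip":1,"travel":[1,1,132],"turn":0},{"grip":1,"travel":[1,1,132],"turn":0},{"grip":1,"travel":[1,1,132],"turn":0}]' 15; python3 -c "
from h import *
where()
g=pw(.098,0,.023); plan([g[0],g[1],g[2]+.0114+.06],np.degrees(PY)-90)"
```

```text
time: 24.85
eef_pos: [0.5604, 0.252, 0.2295]
ee_rot: [0.97, 0.243, 0.0, -0.0]
ft_force: [-1.1, -0.2, 4.4]
gripper_width: 0.0121
t 24.85 grasp [0.5605 0.252  0.0495] jaw -61.88 w 0.0121 F [-1.1 -0.2  4.4] tilt [0.0004 0.0002]
travel [-196.1  420.7 -125.8] turn 0.682 q6 81
travel [-196.1  420.7 -125.8] turn -2.460 q6 -99
```

```bash
python3 -m inch '[{"grip":1,"travel":[0,0,-30],"turn":0},{"grip":1,"travel":[0,0,-80],"turn":0},{"grip":1,"travel":[0,0,-120],"turn":0},{"grip":1,"travel":[-15,32,-128],"turn":0.05},{"grip":1,"travel":[-38,82,-128],"turn":0.13},{"grip":1,"travel":[-61,132,-128],"turn":0.22},{"grip":1,"travel":[-84,181,-128],"turn":0.3},{"grip":1,"travel":[-108,231,-128],"turn":0.38},{"grip":1,"travel":[-131,281,-128],"turn":0.46},{"grip":1,"travel":[-150,321,-128],"turn":0.53}]'; python3 -c "
from h import *
where()
g=pw(.098,0,.023); plan([g[0],g[1],g[2]+.0114+.06],np.degrees(PY)-90)"
```

```text
time: 26.1
eef_pos: [0.5791, -0.104, 0.357]
ee_rot: [1.0, -0.021, -0.0, -0.0]
ft_force: [-0.4, -0.1, -0.4]
gripper_width: 0.0114
t 26.10 grasp [ 0.5791 -0.1039  0.177 ] jaw -92.43 w 0.0114 F [-0.4 -0.1 -0.4] tilt [-0.0002  0.    ]
travel [ 11.2 107.2   1.7] turn 0.148 q6 81
travel [ 11.2 107.2   1.7] turn -2.993 q6 -99
```

```bash
python3 -m inch '[{"grip":1,"travel":[4,35,1],"turn":0.05},{"grip":1,"travel":[8,70,1],"turn":0.1},{"grip":1,"travel":[10,95,1],"turn":0.14},{"grip":1,"travel":[11,105,1],"turn":0.149},{"grip":1,"travel":[11,105,1],"turn":0.149},{"grip":1,"travel":[11,105,1],"turn":0.149},{"grip":1,"travel":[11,105,1],"turn":0.149},{"grip":1,"travel":[11,105,1],"turn":0.149},{"grip":1,"travel":[11,105,1],"turn":0.149},{"grip":1,"travel":[11,105,1],"turn":0.149}]'; python3 - <<'E'
from h import *
where(); snap('wrist','w13')
s=arm.get_state(); g=s['eef_pos'].copy(); 
q=slats('w13',g[2]-.18-.0234,True,(150,120,350,265))
e=np.array([np.cos(PY),np.sin(PY)])
for a in q:
  dlt=np.array(a[:2])-g[:2]; print('along x',dlt@e*1e3,'lateral',dlt@[-e[1],e[0]]*1e3)
g=pw(.098,0,.023); plan([g[0],g[1],g[2]+.009],np.degrees(PY)-90)
E
```

```text
time: 27.35
eef_pos: [0.5862, -0.2072, 0.3561]
ee_rot: [0.996, -0.094, -0.0, 0.0]
ft_force: [-1.6, -0.2, -0.1]
gripper_width: 0.0119
t 27.35 grasp [ 0.5862 -0.2072  0.1761] jaw -100.78 w 0.0119 F [-1.6 -0.2 -0.1] tilt [-0. -0.]
ctr 0.5970 -0.2087 size 72.0 x 99.4 xaxis yaw 169.3 px [259. 211.]
along x 10.860766375900834 lateral 0.5664284858339237
travel [ 0.3  4.3 63.3] turn 0.003 q6 81
travel [ 0.3  4.3 63.3] turn -3.139 q6 -99
```

View pics/w13.png

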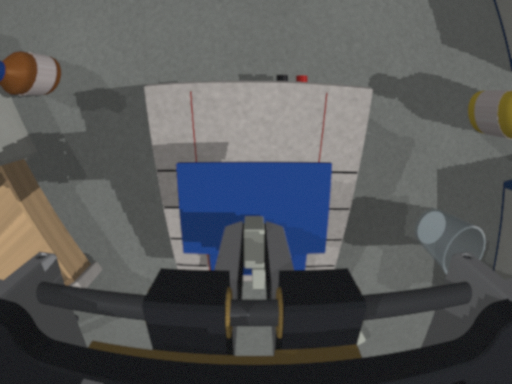

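```bash
python3 -m inch '[{"grip":1,"travel":[1,4,15],"turn":0.003},{"grip":1,"travel":[1,4,32],"turn":0.003},{"grip":1,"travel":[1,4,42],"turn":0.003},{"grip":1,"travel":[1,4,46],"turn":0.003},{"grip":1,"travel":[1,4,49],"turn":0.003},{"grip":1,"travel":[1,4,52],"turn":0.003},{"grip":1,"travel":[1,4,55],"turn":0.003},{"grip":1,"travel":[1,4,57],"turn":0.003},{"grip":1,"travel":[1,4,58],"turn":0.003},{"grip":1,"travel":[1,4,58],"turn":0.003}]' 6; python3 - <<'E'
from h import *
where(); snap('side','s14'); im=cv2.imread('pics/s14.png'); cv2.imwrite('pics/c14.png',cv2.resize(im[180:270,215:315],None,fx=6,fy=6,interpolation=cv2.INTER_CUBIC))
g=pw(.099,0,.023); plan([g[0],g[1],g[2]+.009],np.degrees(PY)-90)
E
```

```text
time: 28.65
eef_pos: [0.5864, -0.2113, 0.2982]
ee_rot: [0.995, -0.095, 0.0, -0.0]
ft_force: [-0.9, -0.3, 0.8]
gripper_width: 0.0119
t 28.65 grasp [ 0.5864 -0.2113  0.1182] jaw -100.96 w 0.0119 F [-0.9 -0.3  0.8] tilt [ 0.0001 -0.    ]
travel [0.3 0.3 5. ] turn -0.000 q6 81
travel [0.3 0.3 5. ] turn -3.142 q6 -99
```

View pics/c14.png

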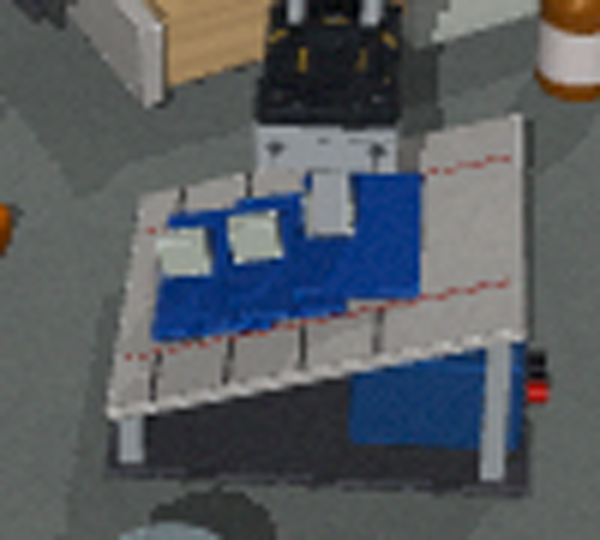

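```bash
python3 -m inch '[{"grip":1,"travel":[0,0,1],"turn":0},{"grip":1,"travel":[0,0,2],"turn":0},{"grip":1,"travel":[0,0,3],"turn":0},{"grip":1,"travel":[0,0,4],"turn":0},{"grip":1,"travel":[0,0,5],"turn":0},{"grip":1,"travel":[0,0,5.3],"turn":0},{"grip":1,"travel":[0,0,5.3],"turn":0},{"grip":1,"travel":[0,0,5.3],"turn":0},{"grip":1,"travel":[0,0,5.3],"turn":0},{"grip":1,"travel":[0,0,5.3],"turn":0}]' 4; python3 -c "
from h import *
where()"
python3 -m inch '[{"grip":0.8,"travel":[0,0,0],"turn":0},{"grip":0.7,"travel":[0,0,0],"turn":0},{"grip":0.6,"travel":[0,0,0],"turn":0},{"grip":0.6,"travel":[0,0,0],"turn":0},{"grip":0.6,"travel":[0,0,-10],"turn":0},{"grip":0.6,"travel":[0,0,-40],"turn":0},{"grip":0.6,"travel":[0,0,-80],"turn":0},{"grip":0.6,"travel":[0,0,-100],"turn":0},{"grip":0.6,"travel":[0,0,-100],"turn":0},{"grip":0.6,"travel":[0,0,-100],"turn":0}]'; python3 - <<'E'
from h import *
where(); snap('wrist','w15'); snap('side','s15'); im=cv2.imread('pics/s15.png'); cv2.imwrite('pics/c15.png',cv2.resize(im[180:270,215:315],None,fx=6,fy=6,interpolation=cv2.INTER_CUBIC))
placed('w15',2,(170,80,340,235))
plan([.4215,.138,.20],19.2)
E
```

```text
time: 29.95
eef_pos: [0.5864, -0.2113, 0.2928]
ee_rot: [0.995, -0.095, 0.0, -0.0]
ft_force: [-0.4, 0.4, 0.7]
gripper_width: 0.012
t 29.95 grasp [ 0.5865 -0.2113  0.1128] jaw -100.95 w 0.0120 F [-0.4  0.4  0.7] tilt [ 0.0001 -0.    ]
time: 31.2
eef_pos: [0.5863, -0.2113, 0.3919]
ee_rot: [0.995, -0.095, -0.001, -0.0]
ft_force: [0.3, -0.1, -0.4]
gripper_width: 0.0375
t 31.20 grasp [ 0.5861 -0.2112  0.2119] jaw -100.95 w 0.0375 F [ 0.3 -0.1 -0.4] tilt [-0.0012  0.0005]
slat frame x -51.2..47.0 (want -16..48)  y -47.8..49.5 (want +-50) ((-2.0977630615234375, 0.8670234680175781), (98.11431121826172, 97.32025146484375), 0.047451697289943695)
travel [-228.3 -311.6   12.2] turn -2.097 q6 -1
```

View pics/c15.png

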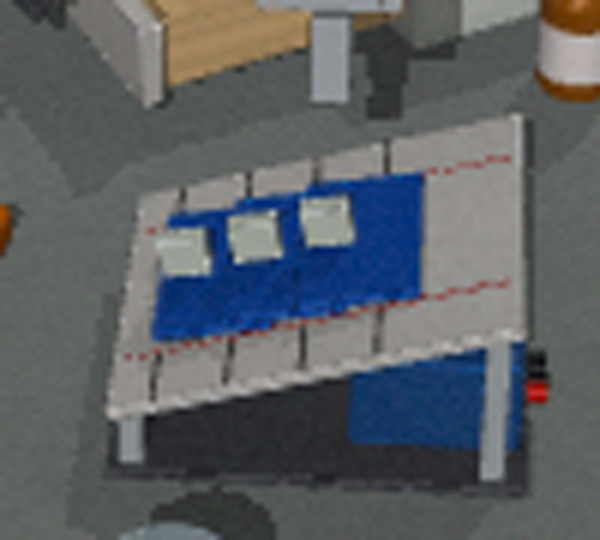

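View pics/w15.png

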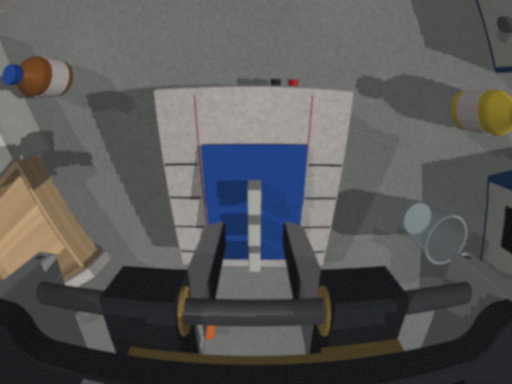

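```bash
python3 -m inch '[{"grip":0.6,"travel":[-20,-27,0],"turn":-0.18},{"grip":0.65,"travel":[-42,-57,0],"turn":-0.36},{"grip":0.65,"travel":[-64,-87,0],"turn":-0.54},{"grip":0.65,"travel":[-86,-117,0],"turn":-0.72},{"grip":0.65,"travel":[-108,-147,0],"turn":-0.9},{"grip":0.65,"travel":[-130,-177,0],"turn":-1.08},{"grip":0.65,"travel":[-152,-207,0],"turn":-1.26},{"grip":0.65,"travel":[-174,-237,0],"turn":-1.44},{"grip":0.65,"travel":[-196,-267,0],"turn":-1.62},{"grip":0.65,"travel":[-218,-297,0],"turn":-1.8}]'; python3 -c "
from h import *
where(); plan([.405,.132,.19],19.2)
"
```

```text
time: 32.55
eef_pos: [0.4282, 0.1227, 0.3923]
ee_rot: [0.691, 0.722, -0.0, -0.0]
ft_force: [-0.0, -0.0, -0.3]
gripper_width: 0.0331
t 32.55 grasp [0.428  0.1227 0.2123] jaw 2.51 w 0.0331 F [-0.  -0.  -0.3] tilt [-0.001  -0.0002]
travel [ 10.3 -22.7  22.3] turn -0.291 q6 -1
```

```bash
python3 -m inch '[{"grip":0.65,"travel":[5,-10,10],"turn":-0.15},{"grip":0.65,"travel":[10,-22,22],"turn":-0.291},{"grip":0.65,"travel":[10,-22,22],"turn":-0.291},{"grip":0.65,"travel":[10,-22,22],"turn":-0.291},{"grip":0.65,"travel":[10,-22,22],"turn":-0.291},{"grip":0.65,"travel":[10,-22,22],"turn":-0.291},{"grip":0.65,"travel":[10,-22,22],"turn":-0.291},{"grip":0.65,"travel":[10,-22,22],"turn":-0.291},{"grip":0.65,"travel":[10,-22,22],"turn":-0.291},{"grip":0.65,"travel":[10,-22,22],"turn":-0.291}]'; python3 -c "
from h import *
where(); snap('wrist','w16'); plan([.4215,.138,.048],19.2)
"
```

```text
time: 33.8
eef_pos: [0.4065, 0.1309, 0.3709]
ee_rot: [0.582, 0.813, 0.0, 0.0]
ft_force: [-0.7, -0.7, -0.2]
gripper_width: 0.0328
t 33.80 grasp [0.4065 0.1309 0.1909] jaw 18.85 w 0.0328 F [-0.7 -0.7 -0.2] tilt [0.0001 0.    ]
travel [  1.9  16.5 142.9] turn -0.006 q6 -1
```

View pics/w16.png

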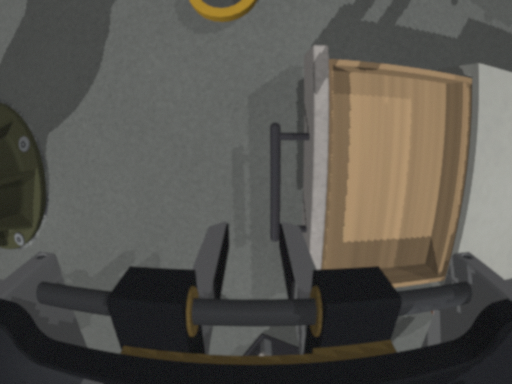

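```bash
python3 -c "
from h import *
_,K,V=load('w16')
h=onz(K,V,[(276,127),(276,240)],.0525,True);print(h,h.mean(0))
plan([h[:,0].mean(),h[:,1].mean(),.048],19.2)
"
```

```text
[[0.40676398 0.19850374 0.0525    ]
 [0.4484366  0.08379887 0.0525    ]] [0.42760029 0.14115131 0.0525    ]
travel [  2.9  23.3 142.9] turn -0.006 q6 -1
```

```bash
python3 -m inch '[{"grip":0.65,"travel":[2,21,50],"turn":-0.006},{"grip":0.65,"travel":[2,21,95],"turn":-0.006},{"grip":0.65,"travel":[2,21,130],"turn":-0.006},{"grip":0.65,"travel":[2,21,142],"turn":-0.006},{"grip":0.65,"travel":[2,21,142],"turn":-0.006},{"grip":1,"travel":[2,21,142],"turn":-0.006},{"grip":1,"travel":[2,21,142],"turn":-0.006},{"grip":1,"travel":[2,21,142],"turn":-0.006},{"grip":1,"travel":[2,21,142],"turn":-0.006},{"grip":1,"travel":[2,21,142],"turn":-0.006}]' 20; python3 -c "
from h import *
where(); plan([.588,.197,.048],19.2)
"
```

```text
time: 35.1
eef_pos: [0.426, 0.1396, 0.2296]
ee_rot: [0.579, 0.815, 0.001, 0.0]
ft_force: [-1.1, -0.6, 6.8]
gripper_width: 0.0101
t 35.10 grasp [0.4262 0.1396 0.0496] jaw 19.20 w 0.0101 F [-1.1 -0.6  6.8] tilt [0.0014 0.0003]
travel [  0.9 171.9   1.9] turn -0.000 q6 -1
```

```bash
python3 -m inch '[{"grip":1,"travel":[0,15,0],"turn":0},{"grip":1,"travel":[0,35,0],"turn":0},{"grip":1,"travel":[0,58,0],"turn":0},{"grip":1,"travel":[0,81,0],"turn":0},{"grip":1,"travel":[0,104,0],"turn":0},{"grip":1,"travel":[1,127,0],"turn":0},{"grip":1,"travel":[1,150,0],"turn":0},{"grip":1,"travel":[1,165,0],"turn":0},{"grip":1,"travel":[1,171,0],"turn":0},{"grip":1,"travel":[1,172,0],"turn":0}]'; python3 -c "
from h import *
where()"
```

```text
time: 36.35
eef_pos: [0.5881, 0.1975, 0.2297]
ee_rot: [0.579, 0.815, 0.001, 0.0]
ft_force: [-0.9, 2.3, 7.6]
gripper_width: 0.0103
t 36.35 grasp [0.5883 0.1977 0.0497] jaw 19.21 w 0.0103 F [-0.9  2.3  7.6] tilt [0.0011 0.0009]
```

```bash
python3 -m inch '[{"grip":1,"travel":[0,1,0],"turn":0},{"grip":1,"travel":[0,2,0],"turn":0},{"grip":1,"travel":[0,3,0],"turn":0},{"grip":1,"travel":[0,3,0],"turn":0},{"grip":1,"travel":[0,3,0],"turn":0},{"grip":1,"travel":[0,3,0],"turn":0},{"grip":1,"travel":[0,3,0],"turn":0},{"grip":1,"travel":[0,3,0],"turn":0},{"grip":1,"travel":[0,3,0],"turn":0},{"grip":1,"travel":[0,3,0],"turn":0}]'; python3 -c "
from h import *
where()"
```

```text
time: 37.6
eef_pos: [0.5904, 0.1983, 0.2297]
ee_rot: [0.579, 0.815, 0.0, -0.0]
ft_force: [-5.7, 1.4, 9.0]
gripper_width: 0.0104
t 37.60 grasp [0.5903 0.1984 0.0497] jaw 19.21 w 0.0104 F [-5.7  1.4  9. ] tilt [-0.0005  0.0004]
```

Resistance appears: shut. Release, rise, back off toward the robot.

```bash
python3 -m inch '[{"grip":0.65,"travel":[0,1,0],"turn":0},{"grip":0.65,"travel":[0,0,0],"turn":0},{"grip":0.65,"travel":[0,0,0],"turn":0},{"grip":0.65,"travel":[0,0,0],"turn":0},{"grip":0.65,"travel":[0,0,-40],"turn":0},{"grip":0.65,"travel":[0,0,-90],"turn":0},{"grip":0.65,"travel":[0,-40,-140],"turn":0},{"grip":0.65,"travel":[0,-90,-170],"turn":0},{"grip":0.65,"travel":[0,-140,-180],"turn":0},{"grip":0.65,"travel":[0,-180,-180],"turn":0}]'; python3 -c "
from h import *
where(); snap('top','t17'); snap('side','s17'); snap('wrist','w17')
im=cv2.imread('pics/t17.png'); cv2.imwrite('pics/c17.png',cv2.resize(im[60:260,90:370],None,fx=2.8,fy=2.8,interpolation=cv2.INTER_CUBIC))"
```

```text
time: 38.85
eef_pos: [0.4189, 0.1383, 0.4098]
ee_rot: [0.579, 0.815, 0.001, 0.001]
ft_force: [0.5, 0.8, 1.4]
gripper_width: 0.0328
t 38.85 grasp [0.4193 0.1384 0.2298] jaw 19.19 w 0.0328 F [0.5 0.8 1.4] tilt [0.002  0.0005]
```

View pics/c17.png

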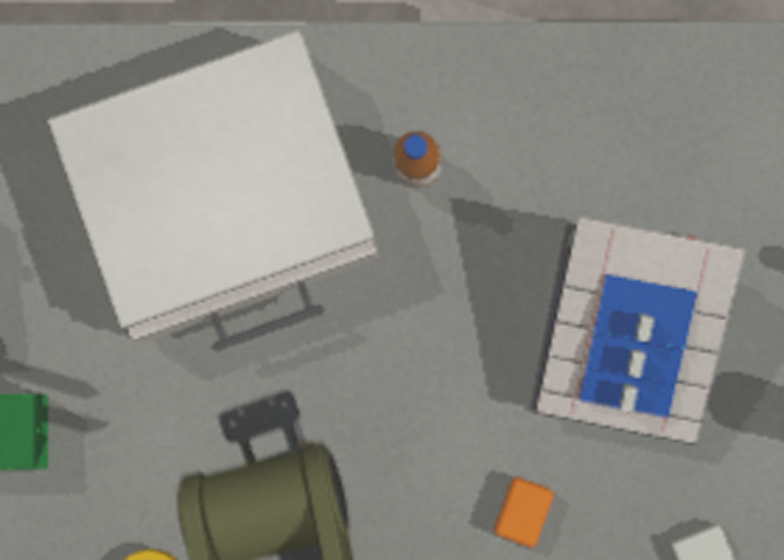

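View pics/s17.png

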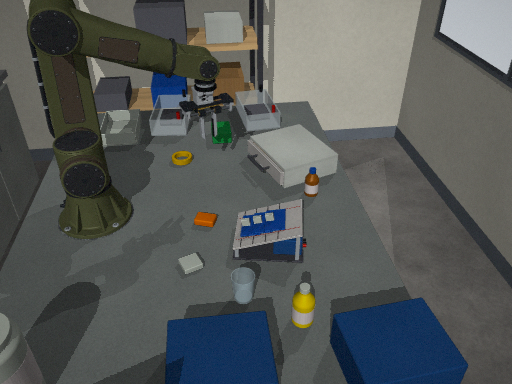

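View pics/w17.png

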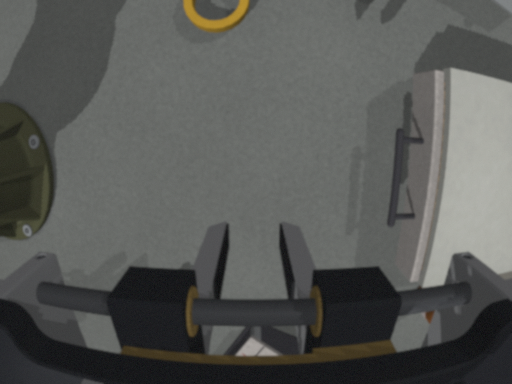

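```bash
python3 - <<'E'
from h import *
im,K,V=load('t17')
n=(R.from_euler('z',PY)*R.from_euler('y',-np.radians(10.8))).as_matrix()
for k in range(3):
  c=pw(.018+.04*k,0,.023)
  P=[c+n@np.array([a,b,h])for h in(.012,)for a in(-.013,.013)for b in(-.006,.006)]
  q=((proj(K,V,P)-[90,60]+.5)*2.8-.5); print(q.round(0).tolist(), q.mean(0))
placed('t17',2,(295,150,345,215),False)
a,_,_=load('s15');b,_,_=load('s17'); print(np.abs(a[195:270,230:315].astype(int)-b[195:270,230:315]).mean())
im=cv2.cvtColor(im,cv2.COLOR_RGB2BGR);cv2.imwrite('pics/c18.png',cv2.resize(im[150:215,290:350],None,fx=9,fy=9,interpolation=cv2.INTER_CUBIC))
for k in range(3):
  c=pw(.018+.04*k,0,.023)
  P=[c+n@np.array([a,b_,.012])for a in(-.013,.013)for b_ in(-.006,.006)]
  print(((proj(K,V,P)-[290,150]+.5)*9-.5).round(0).tolist())
E
```

```text
[[631.0, 410.0], [620.0, 408.0], [636.0, 387.0], [625.0, 385.0]] [627.85133499 397.66929057]
[[639.0, 375.0], [628.0, 373.0], [644.0, 352.0], [633.0, 350.0]] [635.99603035 362.52914068]
[[647.0, 340.0], [636.0, 338.0], [652.0, 316.0], [641.0, 314.0]] [644.27583902 326.80604657]
slat frame x -92.2..45.4 (want -16..48)  y -49.6..49.0 (want +-50) ((-23.102981567382812, -0.5885391235351562), (97.7498550415039, 138.16024780273438), 89.15261840820312)
5.454954248366013
[[229.0, 510.0], [194.0, 504.0], [245.0, 435.0], [210.0, 428.0]]
[[255.0, 398.0], [220.0, 391.0], [271.0, 322.0], [236.0, 315.0]]
[[282.0, 283.0], [246.0, 277.0], [298.0, 206.0], [262.0, 200.0]]
```

View pics/c18.png

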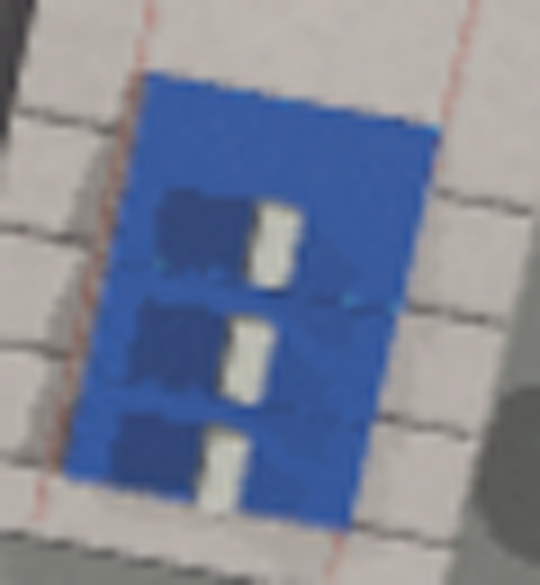

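```bash
python3 -c "
from h import *
arm.finish_job(); where()"
```

```text
the job is handed in; nothing more can be done
the job is handed in; nothing more can be done
```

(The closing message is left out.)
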